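# Load turned wooden discs into a chute feeder

### The job

Load the feeder: swing the little door at the mouth of the chute wide open by its upright post, then put every turned wooden disc that lies on the bench (there are two to four) flat on the level landing and push it down the sloped chute until the first rests against the stop at the bottom and each of the others against the disc ahead, with no gaps. Then swing the door shut. Leave the bowl, the glue bottle and the tin alone.

Things in the scene. Friction and masses are not known exactly. Their poses are not given: they have to be found in the camera images.
- chute: Sloped plywood lane of the feeder, fixed. Origin: on the lane floor, mid-width, at the face of the steel stop blade at its bottom end. +x points straight down the 10 degree slope, y across, z square to the floor. Floor from x = -246 mm (mouth, under the door) to 0 (stop); 60 mm wide between 40 mm high walls. Discs do not slide by themselves: they stay where pushed.
- slot (a point): Point in the open slot over the lane, mid-width and mid-length, 44 mm above the lane floor. Two aluminium lips cover the lane's edges (underside 40 mm, top 44 mm above the floor) from 34 mm below the mouth to the stop; the slot between them is 44 mm wide, too narrow for a disc but open to shut fingertips, which can push a disc along the whole lane.
- landing (a point): Centre of the top of the level landing, 60 mm above the bench: a board 104 mm wide and 124 mm long that carries the lane straight on outward from the mouth; its inner end is 62 mm from this point and meets the lane floor. 12 mm high guide rails on it converge from about 92 mm apart at the outer end to 61 mm at the mouth.
- door (a joint): Angle of the small dark wooden door across the mouth of the chute: 0 shut, 1.75 fully open. Upright hinge 46 mm from the lane's middle on the robot's side (-y of the chute). Opening swings the free end outward over the landing until the door lies along its near side. Slight friction: it stays where left. Door 10 mm thick, from 74 to 106 mm above the bench.
- door_post (a point): Top centre of the door's handle: an upright round steel post 14 mm in diameter at the door's free edge, 92 mm from the hinge axis; its top is 136 mm above the bench and stands 30 mm proud of the door's upper edge. Grip it from above, or push it.
- door_hinge (a point): Point on the door's upright hinge axis, at the height of the post's top (136 mm above the bench).
- disc0_center (a point): Centre of a plain turned wooden disc, 56 mm in diameter and 30 mm thick (centre 15 mm above its underside), about 55 g, starting flat on the bench between the robot and the feeder; absent in some starts. z is its axis when it lies flat.
- disc1_center (a point): Centre of a plain turned wooden disc, 56 mm in diameter and 30 mm thick (centre 15 mm above its underside), about 55 g, starting flat on the bench between the robot and the feeder; absent in some starts. z is its axis when it lies flat.
- disc2_center (a point): Centre of a plain turned wooden disc, 56 mm in diameter and 30 mm thick (centre 15 mm above its underside), about 55 g, starting flat on the bench between the robot and the feeder; absent in some starts. z is its axis when it lies flat.
- disc3_center (a point): Centre of a plain turned wooden disc, 56 mm in diameter and 30 mm thick (centre 15 mm above its underside), about 55 g, starting flat on the bench between the robot and the feeder; absent in some starts. z is its axis when it lies flat.
- bowl: Turned wooden bowl, 130 mm across, 60 mm high, standing to the right. Bystander. Origin: centre of its underside.
- glue: White glue bottle, 48 mm across, 120 mm high, standing to the right. Bystander. Origin: centre of its underside.
- tin: Round metal tin, 80 mm across, 100 mm high, to the left. Bystander. Origin: centre of its underside.
There are look-alikes about, which are no part of the job. Leave any black or pink look-alike of the part that bears disc3_center alone. What is shaped like the part that bears disc1_center but blue or purple is not meant.

How it is judged:
On the way, in this order (a step that is already met when the one before it is completed fails the run):
1. the door is swung wide open (value of joint door above 1.2 rad), for 0.2 s.
2. every disc lies in the chute, the first against the stop, the others closed up behind it ((x of disc0_center in the frame of chute between -0.034 and -0.02 m or (x of disc0_center in the frame of chute between -0.091 and -0.076 m and (x of disc1_center in the frame of chute between -0.034 and -0.02 m or x of disc2_center in the frame of chute between -0.034 and -0.02 m or x of disc3_center in the frame of chute between -0.034 and -0.02 m)) or (x of disc0_center in the frame of chute between -0.148 and -0.132 m and (x of disc1_center in the frame of chute between -0.091 and -0.076 m or x of disc2_center in the frame of chute between -0.091 and -0.076 m or x of disc3_center in the frame of chute between -0.091 and -0.076 m)) or (x of disc0_center in the frame of chute between -0.205 and -0.188 m and (x of disc1_center in the frame of chute between -0.148 and -0.132 m or x of disc2_center in the frame of chute between -0.148 and -0.132 m or x of disc3_center in the frame of chute between -0.148 and -0.132 m))) and (x of disc1_center in the frame of chute between -0.034 and -0.02 m or (x of disc1_center in the frame of chute between -0.091 and -0.076 m and (x of disc0_center in the frame of chute between -0.034 and -0.02 m or x of disc2_center in the frame of chute between -0.034 and -0.02 m or x of disc3_center in the frame of chute between -0.034 and -0.02 m)) or (x of disc1_center in the frame of chute between -0.148 and -0.132 m and (x of disc0_center in the frame of chute between -0.091 and -0.076 m or x of disc2_center in the frame of chute between -0.091 and -0.076 m or x of disc3_center in the frame of chute between -0.091 and -0.076 m)) or (x of disc1_center in the frame of chute between -0.205 and -0.188 m and (x of disc0_center in the frame of chute between -0.148 and -0.132 m or x of disc2_center in the frame of chute between -0.148 and -0.132 m or x of disc3_center in the frame of chute between -0.148 and -0.132 m))) and (x of disc2_center in the frame of chute between -0.034 and -0.02 m or (x of disc2_center in the frame of chute between -0.091 and -0.076 m and (x of disc0_center in the frame of chute between -0.034 and -0.02 m or x of disc1_center in the frame of chute between -0.034 and -0.02 m or x of disc3_center in the frame of chute between -0.034 and -0.02 m)) or (x of disc2_center in the frame of chute between -0.148 and -0.132 m and (x of disc0_center in the frame of chute between -0.091 and -0.076 m or x of disc1_center in the frame of chute between -0.091 and -0.076 m or x of disc3_center in the frame of chute between -0.091 and -0.076 m)) or (x of disc2_center in the frame of chute between -0.205 and -0.188 m and (x of disc0_center in the frame of chute between -0.148 and -0.132 m or x of disc1_center in the frame of chute between -0.148 and -0.132 m or x of disc3_center in the frame of chute between -0.148 and -0.132 m))) and (x of disc3_center in the frame of chute between -0.034 and -0.02 m or (x of disc3_center in the frame of chute between -0.091 and -0.076 m and (x of disc0_center in the frame of chute between -0.034 and -0.02 m or x of disc1_center in the frame of chute between -0.034 and -0.02 m or x of disc2_center in the frame of chute between -0.034 and -0.02 m)) or (x of disc3_center in the frame of chute between -0.148 and -0.132 m and (x of disc0_center in the frame of chute between -0.091 and -0.076 m or x of disc1_center in the frame of chute between -0.091 and -0.076 m or x of disc2_center in the frame of chute between -0.091 and -0.076 m)) or (x of disc3_center in the frame of chute between -0.205 and -0.188 m and (x of disc0_center in the frame of chute between -0.148 and -0.132 m or x of disc1_center in the frame of chute between -0.148 and -0.132 m or x of disc2_center in the frame of chute between -0.148 and -0.132 m))) and y of disc0_center in the frame of chute between -0.01 and 0.01 m and z of disc0_center in the frame of chute between 0.008 and 0.023 m and y of disc1_center in the frame of chute between -0.01 and 0.01 m and z of disc1_center in the frame of chute between 0.008 and 0.023 m and y of disc2_center in the frame of chute between -0.01 and 0.01 m and z of disc2_center in the frame of chute between 0.008 and 0.023 m and y of disc3_center in the frame of chute between -0.01 and 0.01 m and z of disc3_center in the frame of chute between 0.008 and 0.023 m), for 0.3 s.
At the end, for the whole second after the job is handed in: Every disc present lies flat in the chute: the first within 6 mm of the stop, each other one closed up behind the disc ahead (1 mm more allowed for each place up the line), all at rest, and the door is shut to within 0.12 rad (all of step 2 and value of joint door below 0.12 rad and linear speed of each of disc0, disc1, disc2, disc3 below 0.03 m/s); the robot touches nothing.
It fails at once if the bowl, the glue bottle or the tin is moved by more than 30 mm (distance of any of bowl, glue, tin from where it was at the start of the episode above 0.03 m).
Of disc0, disc1, disc2, disc3 only 2 to 4 are there at a start; the rules pass over those that are not, and their reading is None.
At some moment in a run one of disc0, disc1, disc2, disc3 may be knocked a few centimetres aside while the robot is not near it.
Once in a run the grip may slacken for a moment while it holds something.
It also fails if it takes over 210 s, if anything falls off the work surface, if the arm or the gripper's body presses on something with over 40 N, if the wrist force passes 120 N, or if a joint passes its speed limit or range.

### The arm

A 7-joint arm with a two-finger parallel gripper is mounted at the origin on the work surface. World frame = base frame: x ahead of the robot, y to its left, z up, the work surface at z = 0. Lengths are in m, angles in rad, forces in N, time in s.
With the tool pointing down it reaches from about 0.35 to 0.9 m from the base axis. Payload 8.1 kg.
Tool frame: the origin (TCP) lies between the finger pads; the fingertips stand 19 mm ahead of it and the grasp point (between the pads) is the TCP; y points along the fingers, x is the direction in which the jaws open and shut, and the axes are right-handed (so a half turn about y gives the same grasp; the last joint's range is limited). The gripper opens to 92 mm and grips with 3 to 60 N. Pads are 19 mm wide; open, the fingers measure 130 mm over their backs; the gripper's body (75 mm by 190 mm) begins 47 mm behind the grasp point.
Start: joints at [1.046, 0.434, 0.025, 1.573, -0.012, 1.134, -0.075], TCP at [0.256, -0.57, 0.246] pointing down, gripper open.
Joint ranges: [-2.62, 2.62], [-0.44, 2.09], [-1.27, 1.32], [0.08, 2.57], [-1.32, 4.46], [0.12, 2], [-2.74, 2.74]. Speed limits (rad/s): [2.22, 2.22, 3.01, 3.01, 3.14, 3.14, 3.14].

### API

Orientations are given as a rotation vector (axis times angle).
In Python, from cell import arm gives the robot as it stands.
- The arm moves only by the tool move_arm, never from a script. Its argument "series" is a list of rows, each an object of numbers: "x", "y", "z": the shift along the tool's x, y, z in cm; "rx", "ry", "rz": the turn, a rotation vector about the tool's x, y, z in rad. In form: [{"x": .., "y": .., "z": .., "rx": .., "ry": .., "rz": ..}, ...]. A call has 1 to 12 rows; each row shifts and turns the pose as measured when the row begins, along the tool's axes as they then stand; what a row does not reach is not made up. A row lasts 1/8 s, in which the tool goes at most 62.5 mm and 10.7 degrees, less where a joint would pass 70% of its speed; a pose out of reach is approached as far as the arm can. A call is refused whole if a number of a shift passes 6.25 or a number of a turn 0.188, either way. A call with a gripper value outside its range is refused whole. "jaw" is the finger opening in cm, from 0 to 9.18, set as the call begins (left out, the last holds). The fingers move at their own pace and stop on an object; "newtons" is the grip in N (left out, the last holds). Time passes only in rows, so rows that do not move let the fingers close. It gives the time, the measured TCP pose, the force and the opening at its end, in the units of the state.
- arm.observe(): the state, without advancing time (a new reading comes with each control period).
- arm.get_image(name): name is "scene" or "top"; returns the picture (420x560x3 uint8, blue, green, red); there is no depth.
- arm.camera_params(name): a dict with "K" (3x3 intrinsics, pixels), "R" (3x3) and "t" (3): a world point X has camera coordinates R X + t. Camera axes: x right, y down, z forward; pixel columns grow to the right and rows downward; lengths in m; the calibration is good to about 2 mm. A picture is of the moment at which its call begins. camera_params takes no time and is no camera call.
- arm.sign_off(): hands the job in, once; it reports no verdict.
The state is a dict: "clock": time; "joints": joint angles; "dq": joint speeds; "joint_efforts": joint torques, N m; "position": TCP position; "ee_rot": TCP orientation; "force": force on the tool from outside, world axes, zero at the start; "ft_torque": the same for the moment, N m; "width": opening from 0.0 (shut) to 1.0 (fully open).
Only numpy, scipy, OpenCV 4.12 (cv2) and the standard library are available. Lean on these libraries where they do the work, as an engineer would, in place of code of your own. Each camera call takes 0.05 s, during which the arm holds its last target.

## Working session

There is one attempt and no reset: what is moved stays moved. The work goes in short steps, Python scripts to look and compute and a tool call to move; the robot and the scene stay as the last step left them, time stands still between calls to the robot, and variables do not carry over. Pictures are saved under pics/ and viewed, and the job is handed in when it is done.

Besides the shell and the picture viewer there is one more tool, called after "Emit:" as name(argument=value, ...), one argument or row to a line, values as JSON. move_arm: Moves the arm, as the interface text tells. Its arguments: {"type":"object","properties":{"series":{"type":"array","items":{"type":"object","properties":{"x":{"type":"number"},"y":{"type":"number"},"z":{"type":"number"},"rx":{"type":"number"},"ry":{"type":"number"},"rz":{"type":"number"}}}},"jaw":{"type":"number"},"newtons":{"type":"number"}},"required":["series"]}

```bash
ls; mkdir -p pics
python3 - <<'E'
from cell import arm
import cv2,numpy as np
np.set_printoptions(precision=4,suppress=True)
print(arm.observe())
for n in ("scene","top"):
    im=arm.get_image(n); cv2.imwrite(f"pics/{n}0.png",im)
    print(n,arm.camera_params(n))
E
```

```text
pics
{'clock': 0.0, 'joints': array([ 1.0464,  0.4352,  0.025 ,  1.5741, -0.0116,  1.134 , -0.0751]), 'dq': array([ 0.0013, -0.0008, -0.0006,  0.0012,  0.0006, -0.0021, -0.0008]), 'joint_efforts': array([ -0.0017, -66.7843,   0.9847, -31.4458,  -0.0604,   0.0429,
         0.0002]), 'position': array([ 0.2556, -0.5698,  0.2449]), 'ee_rot': array([-1.3789,  0.8943, -0.8919]), 'force': array([-0.0761, -0.394 , -0.0344]), 'ft_torque': array([ 0.0248, -0.0283, -0.0875]), 'width': 0.9960642743811887}
scene {'K': array([[413.6999,   0.    , 274.2895],
       [  0.    , 413.6999, 201.7598],
       [  0.    ,   0.    ,   1.    ]]), 'R': array([[-0.8598,  0.5103, -0.0177],
       [ 0.4136,  0.6758, -0.6101],
       [-0.2994, -0.5319, -0.7921]]), 't': array([ 0.4305, -0.1384,  1.5624])}
top {'K': array([[446.433 ,   0.    , 282.6117],
       [  0.    , 446.433 , 207.0373],
       [  0.    ,   0.    ,   1.    ]]), 'R': array([[-0.0286, -0.9994, -0.0171],
       [-0.9847,  0.0311, -0.1717],
       [ 0.1722,  0.0119, -0.985 ]]), 't': array([0.0144, 0.5283, 1.4594])}
```

View pics/scene0.png

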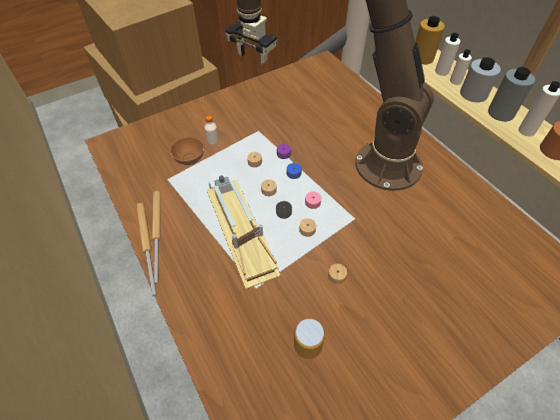

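View pics/top0.png

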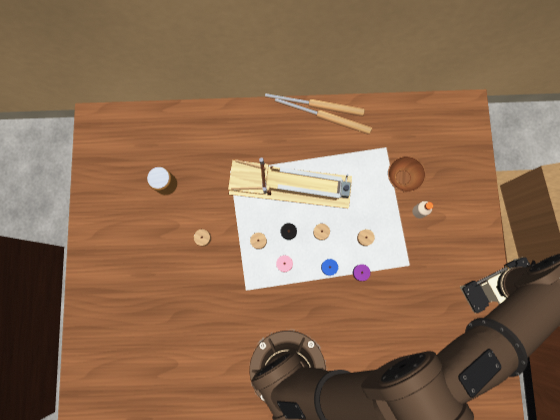

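Run:
```python
import cv2
a=cv2.imread('pics/top0.png')[140:290,190:420]; cv2.imwrite('pics/topc0.png',cv2.resize(a,None,fx=3.4,fy=3.4,interpolation=cv2.INTER_CUBIC))
a=cv2.imread('pics/scene0.png')[130:290,160:360]; cv2.imwrite('pics/scenec0.png',cv2.resize(a,None,fx=3.7,fy=3.7,interpolation=cv2.INTER_CUBIC))
```

```text
(no output)
```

View pics/topc0.png

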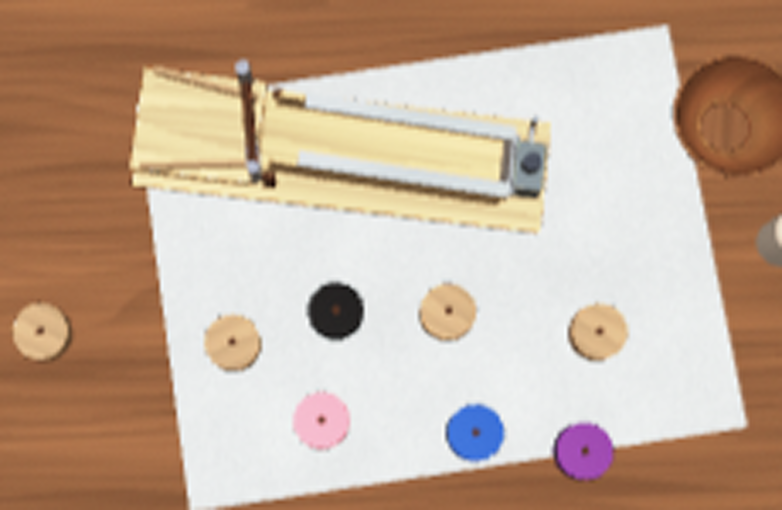

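View pics/scenec0.png

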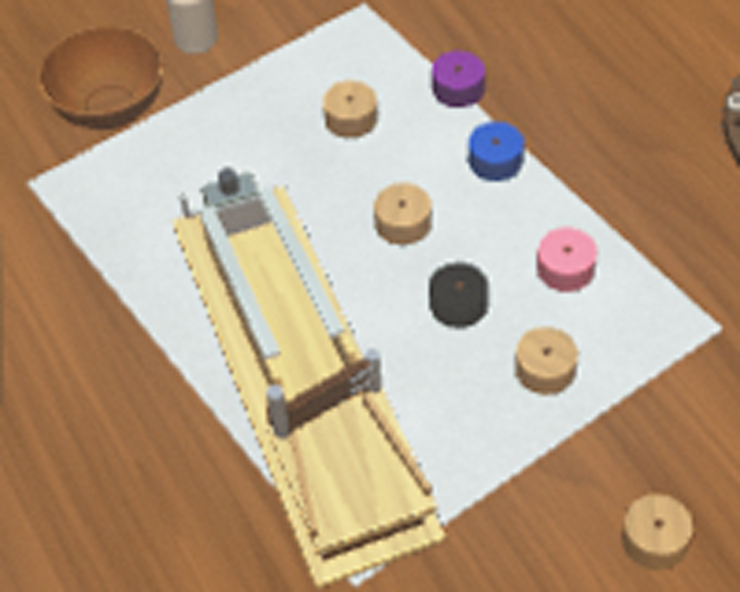

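```bash
cat > h.py <<'E'
import numpy as np, cv2
from cell import arm
np.set_printoptions(precision=4,suppress=True)
P={n:arm.camera_params(n) for n in("scene","top")}
def proj(n,X):
    p=P[n]; c=(p["R"]@np.atleast_2d(X).T).T+p["t"]; u=(p["K"]@c.T).T; return u[:,:2]/u[:,2:]
def ray(n,uv):
    p=P[n]; d=p["R"].T@np.linalg.inv(p["K"])@np.array([uv[0],uv[1],1.]); o=-p["R"].T@p["t"]; return o,d/np.linalg.norm(d)
def plane(n,uv,z):
    o,d=ray(n,uv); return o+d*(z-o[2])/d[2]
def tri(a,b):
    o1,d1=ray("top",a);o2,d2=ray("scene",b)
    A=np.array([d1,-d2]).T; s=np.linalg.lstsq(A,o2-o1,rcond=None)[0]
    p,q=o1+s[0]*d1,o2+s[1]*d2; return (p+q)/2,np.linalg.norm(p-q)
def snap(n,tag,box=None,f=1):
    im=arm.get_image(n); cv2.imwrite(f"pics/{tag}.png",im)
    if box is not None:
        x0,y0,x1,y1=box; cv2.imwrite(f"pics/{tag}c.png",cv2.resize(im[y0:y1,x0:x1],None,fx=f,fy=f,interpolation=cv2.INTER_CUBIC))
    return im
def toolR():
    return cv2.Rodrigues(arm.observe()["ee_rot"].astype(float))[0]
def to_tool(dw): # world shift (m) -> tool cm
    return toolR().T@np.array(dw)*100
E
python3 - <<'E'
from h import *
for n in("top","scene"):
    im=cv2.imread(f'pics/{n}0.png'); h=cv2.cvtColor(im,cv2.COLOR_BGR2HSV)
    for p in ([(202,236),(258,239),(321,229),(366,236),(210,200),(150,250)] if n=="top" else [(254,157),(268,186),(307,225),(337,270),(300,300)]): print(n,p,h[p[1],p[0]])
    m=cv2.inRange(h,(8,60,150),(22,170,255)); 
    m=cv2.morphologyEx(m,cv2.MORPH_CLOSE,np.ones((3,3)))
    k,l,s,c=cv2.connectedComponentsWithStats(m)
    for i in range(1,k):
        if 60<s[i,4]<600: print(s[i],c[i], plane(n,c[i],.03 if n=="top" else .025))
# discs: hole px from crops
H=[((40,330),(658,524)),((232,342),(547,352)),((448,311),(402,204)),((600,331),(350,99))]
T=lambda p:(p[0]/3.4+190-.35,p[1]/3.4+140-.35)
S=lambda p:(p[0]/3.7+160-.36,p[1]/3.7+130-.36)
for a,b in H: print(T(a),S(b),tri(T(a),S(b)),plane("top",T(a),.03))
for nm,a,b in [("post",(243,66),(277,393)),("hinge",(254,160),(373,353)),("landing outer far",(143,68),(312,583)),("landing outer near",(132,172),(440,512)),
  ("lipfar mouthend innercorner",(305,104),(277,352)),("lipnear mouth",(300,158),(338,335))]:
    print(nm,tri(T(a),S(b)))
E
```

```text
top (202, 236) [ 13 113 147]
top (258, 239) [ 14 113 167]
top (321, 229) [ 16 100 204]
top (366, 236) [ 14 114 165]
top (210, 200) [ 12 145 160]
top (150, 250) [ 12 144 152]
[395 165  24  23 363] [405.1488 176.865 ] [ 0.6231 -0.4246  0.03  ]
[314 224  16  16 206] [321.3107 231.4078] [ 0.4439 -0.1293  0.03  ]
[358 229  17  17 209] [365.6986 237.067 ] [ 0.4202 -0.2772  0.03  ]
[250 233  17  16 208] [258.1106 240.3558] [0.4201 0.0845 0.03  ]
[443 295  23   5  82] [455.1463 297.5   ] [ 0.2134 -0.5567  0.03  ]
scene (254, 157) [ 15 101 171]
scene (268, 186) [ 18 100 198]
scene (307, 225) [ 12 104 118]
scene (337, 270) [ 15 114 165]
scene (300, 300) [ 14 147 158]
[421  19  24  12 125] [431.872  25.568] [-0.797  -0.6128  0.025 ]
[247 152  15  11 123] [254.1463 156.878 ] [ 0.4215 -0.2821  0.025 ]
[261 180  15  12 147] [268.2517 185.4014] [ 0.4466 -0.1326  0.025 ]
[210 188  27  52 110] [223.8818 215.0091] [ 0.6407 -0.0983  0.025 ]
[300 219  16  14 182] [307.4066 225.2527] [0.4224 0.084  0.025 ]
(201.41470588235293, 236.70882352941177) (337.4778378378378, 271.2616216216216) (array([0.4389, 0.2
[... 403 characters left out ...]
448 -0.1297  0.03  ]
(366.1205882352941, 237.0029411764706) (254.23459459459457, 156.39675675675673) (array([ 0.4212, -0.2793,  0.0297]), np.float64(0.002024303845086358)) [ 0.4204 -0.2786  0.03  ]
post (array([0.6724, 0.0628, 0.1337]), np.float64(0.0009656932374889279))
hinge (array([0.5835, 0.0563, 0.1149]), np.float64(0.004266827503281939))
landing outer far (array([0.7071, 0.1716, 0.022 ]), np.float64(0.0015161515009823473))
landing outer near (array([0.5922, 0.1809, 0.0464]), np.float64(8.429201285179218e-05))
lipfar mouthend innercorner (array([0.6443, 0.0045, 0.097 ]), np.float64(0.0024342103561465754))
lipnear mouth (array([0.5911, 0.0115, 0.0913]), np.float64(0.0002574716766363528))
```

Run:
```python
import cv2
a=cv2.imread('pics/top0.png')[150:215,222:357]; cv2.imwrite('pics/topz.png',cv2.resize(a,None,fx=5.9,fy=5.9,interpolation=cv2.INTER_CUBIC))
a=cv2.imread('pics/scene0.png')[170:292,200:290]; cv2.imwrite('pics/scenez.png',cv2.resize(a,None,fx=4.9,fy=4.9,interpolation=cv2.INTER_CUBIC))
```

```text
(no output)
```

View pics/topz.png

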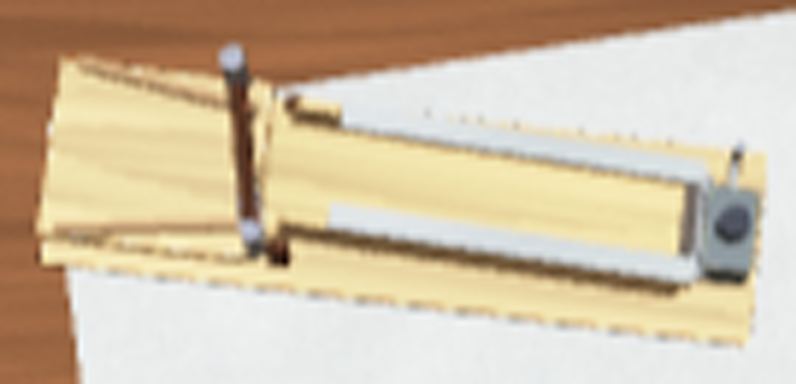

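View pics/scenez.png

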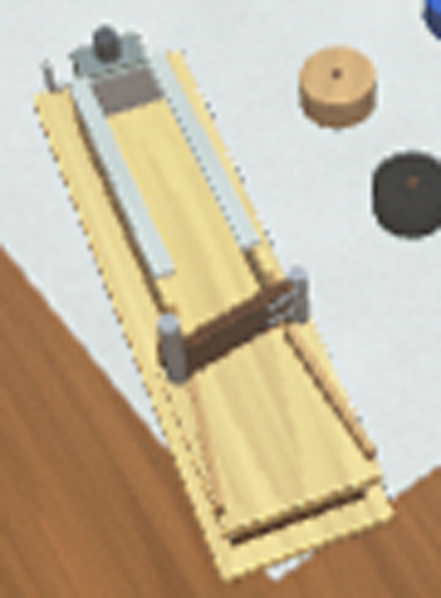

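Run:
```python
from h import *
T=lambda p:((p[0]+.5)/5.9+222-.5,(p[1]+.5)/5.9+150-.5)
S=lambda p:((p[0]+.5)/4.9+200-.5,(p[1]+.5)/4.9+170-.5)
D=dict(post=((233,52),(168,322)),hinge=((250,230),(298,272)),outfar=((62,60),(226,536)),outnear=((44,232),(383,472)),
 lipfar=((340,128),(173,270)),lipnear=((332,205),(243,246)),stopfar=((688,182),(108,113)),stopnear=((678,256),(160,97)))
for k,(a,b) in D.items():
    X,e=tri(T(a),S(b)); print(k,X,round(e,4),"z06",plane("top",T(a),.06))
for z,k in[(.0974,'lipfar'),(.0974,'lipnear'),(.062,'stopfar'),(.062,'stopnear'),(.136,'post'),(.136,'hinge')]: print(k,z,plane("top",T(D[k][0]),z),plane("scene",S(D[k][1]),z))
```

```text
post [0.6738 0.0625 0.1374] 0.0006 z06 [0.6965 0.0669 0.06  ]
hinge [0.5805 0.0562 0.1112] 0.0015 z06 [0.5911 0.0594 0.06  ]
outfar [0.6963 0.1664 0.0559] 0.0001 z06 [0.6951 0.1659 0.06  ]
outnear [0.5939 0.178  0.0567] 0.0015 z06 [0.5938 0.1771 0.06  ]
lipfar [0.642  0.0045 0.0954] 0.0044 z06 [0.6493 0.0064 0.06  ]
lipnear [0.5964 0.011  0.0965] 0.0013 z06 [0.6042 0.0122 0.06  ]
stopfar [ 0.6112 -0.1901  0.0322] 0.015 z06 [ 0.6111 -0.1913  0.06  ]
stopnear [ 0.5701 -0.1838  0.0297] 0.0102 z06 [ 0.5682 -0.1835  0.06  ]
lipfar 0.0974 [0.6396 0.0057 0.0974] [0.6441 0.0043 0.0974]
lipnear 0.0974 [0.5957 0.0114 0.0974] [0.5971 0.0112 0.0974]
stopfar 0.062 [ 0.6106 -0.1911  0.062 ] [ 0.6135 -0.1608  0.062 ]
stopnear 0.062 [ 0.5678 -0.1833  0.062 ] [ 0.5758 -0.1547  0.062 ]
post 0.136 [0.6744 0.0625 0.136 ] [0.6733 0.0619 0.136 ]
hinge 0.136 [0.5745 0.0553 0.136 ] [0.5885 0.071  0.136 ]
```

The top view shows the following:

- Wooden discs at (201,237), (258,240), (321,231) and (366,237). These are the ones I want.
- Look-alikes to leave alone: black (289,231), pink (284,264), blue (330,267) and purple (362,273).
- The door is slightly ajar, with its post at about (261,159) and its hinge at about (264,189).

The close crops confirm this choice. The triangulated heights also match the text: disc tops about 0.029 m, landing about 0.056 m and post about 0.137 m.

```bash
cat >> h.py <<'E'
a=np.deg2rad(8.6)
CX=np.array([-np.sin(a),-np.cos(a),0]); CY=np.array([np.cos(a),-np.sin(a),0])
M=np.array([.6265,.0494,.06]); LAND=M-.062*CX; H=M-.046*CY
def post(th): return H+.092*(np.cos(th)*CY-np.sin(th)*CX)
def goal(p,xdir=None):
    """print shift (tool cm) and turn (rotvec, tool) to reach position p with tool y down, tool x along xdir"""
    R=toolR(); o=arm.observe(); d=np.array(p)-o["position"]
    if xdir is None: xdir=R[:,0]
    x=np.array(xdir,float); x[2]=0; x/=np.linalg.norm(x); y=np.array([0,0,-1.]); G=np.array([x,y,np.cross(x,y)]).T
    r=cv2.Rodrigues(R.T@G)[0].ravel()
    print("t%.2f"%o["clock"],"pos",o["position"],"F",o["force"],"w %.1fmm"%(o["width"]*92))
    print("shift cm in tool now",R.T@d*100,"| in goal frame",G.T@d*100,"turn",r)
    return G
E
python3 - <<'E'
from h import *
print(toolR()); print(LAND,H,post(0),post(.2),post(1.75))
goal(np.r_[.6738,.0625,.2],-CX); goal(np.r_[.6738,.0625,.2],CX)
T=lambda p:((p[0]+.5)/5.9+222-.5,(p[1]+.5)/5.9+150-.5)
S=lambda p:((p[0]+.5)/4.9+200-.5,(p[1]+.5)/4.9+170-.5)
print("knob",tri(T((735,220)),S((105,34))), tri(T((738,150)),S((47,65))))
E
```

```text
[[ 0.4094 -0.0007  0.9124]
 [-0.9124  0.0012  0.4094]
 [-0.0014 -1.     -0.0001]]
[0.6358 0.1107 0.06  ] [0.581  0.0563 0.06  ] [0.672  0.0425 0.06  ] [0.6729 0.0609 0.06  ] [0.5783 0.1482 0.06  ]
t0.10 pos [ 0.2557 -0.5698  0.245 ] F [ 0.3142  0.0984 -0.6892] w 91.9mm
shift cm in tool now [-40.5701   4.5531  64.0343] | in goal frame [ 68.7748   4.5042 -31.8871] turn [-0.0018 -2.5698 -0.0007]
t0.10 pos [ 0.2557 -0.5698  0.245 ] F [ 0.3142  0.0984 -0.6892] w 91.9mm
shift cm in tool now [-40.5701   4.5531  64.0343] | in goal frame [-68.7748   4.5042  31.8871] turn [ 0.0005  0.5718 -0.0013]
knob (array([ 0.5858, -0.2155,  0.0753]), np.float64(0.002456025371451418)) (array([ 0.6299, -0.2215,  0.0623]), np.float64(0.003599261427406203))
```

Emit:
move_arm(
  series=[
    {"ry": 0.143},
    {"ry": 0.143},
    {"ry": 0.143},
    {"ry": 0.143},
    {"x": -5, "z": 2.3},
    {"x": -5, "z": 2.3},
    {"x": -5, "z": 2.3},
    {"x": -5, "z": 2.3},
    {"x": -5, "z": 2.3},
    {"x": -5, "z": 2.3},
    {"x": -5, "z": 2.3},
    {"x": -5, "z": 2.3},
  ],
  jaw=5,
  newtons=15,
)

```text
invalid input
```

Run:
```python
from h import *
goal(np.r_[.6738,.0625,.2],CX)
```

```text
t0.10 pos [ 0.2557 -0.5698  0.245 ] F [ 0.3142  0.0984 -0.6892] w 91.9mm
shift cm in tool now [-40.5701   4.5531  64.0343] | in goal frame [-68.7748   4.5042  31.8871] turn [ 0.0005  0.5718 -0.0013]
```

Emit:
move_arm(
  series=[
    {"x": 0, "y": 0, "z": 0, "rx": 0, "ry": 0.143, "rz": 0},
    {"x": 0, "y": 0, "z": 0, "rx": 0, "ry": 0.143, "rz": 0},
    {"x": 0, "y": 0, "z": 0, "rx": 0, "ry": 0.143, "rz": 0},
    {"x": 0, "y": 0, "z": 0, "rx": 0, "ry": 0.143, "rz": 0},
    {"x": -5, "y": 0, "z": 2.3, "rx": 0, "ry": 0, "rz": 0},
    {"x": -5, "y": 0, "z": 2.3, "rx": 0, "ry": 0, "rz": 0},
    {"x": -5, "y": 0, "z": 2.3, "rx": 0, "ry": 0, "rz": 0},
    {"x": -5, "y": 0, "z": 2.3, "rx": 0, "ry": 0, "rz": 0},
  ],
  jaw=5,
  newtons=15,
)

```text
clock: 1.1
position: [0.3788, -0.386, 0.2414]
ee_rot: [-1.121, 1.347, -1.334]
force: [0.5, -0.3, -0.7]
width: 0.548
```

Run:
```python
from h import *
goal(np.r_[.6738,.0625,.2],CX)
```

```text
t1.10 pos [ 0.3788 -0.386   0.2414] F [ 0.5244 -0.3214 -0.6881] w 50.5mm
shift cm in tool now [-49.3707   4.1762  21.0641] | in goal frame [-48.754    4.143   22.4606] turn [ 0.0067 -0.029  -0.0036]
```

Emit:
move_arm(
  series=[
    {"x": -4.9, "y": 0.3, "z": 2.2, "rx": 0, "ry": -0.03, "rz": 0},
    {"x": -4.9, "y": 0.3, "z": 2.2, "rx": 0, "ry": 0, "rz": 0},
    {"x": -4.9, "y": 0.3, "z": 2.2, "rx": 0, "ry": 0, "rz": 0},
    {"x": -4.9, "y": 0.3, "z": 2.2, "rx": 0, "ry": 0, "rz": 0},
    {"x": -4.9, "y": 0.3, "z": 2.2, "rx": 0, "ry": 0, "rz": 0},
    {"x": -4.9, "y": 0.3, "z": 2.2, "rx": 0, "ry": 0, "rz": 0},
    {"x": -4.9, "y": 0.3, "z": 2.2, "rx": 0, "ry": 0, "rz": 0},
    {"x": -4.9, "y": 0.3, "z": 2.2, "rx": 0, "ry": 0, "rz": 0},
    {"x": -4.9, "y": 0.3, "z": 2.2, "rx": 0, "ry": 0, "rz": 0},
    {"x": 0, "y": 0, "z": 0, "rx": 0, "ry": 0, "rz": 0},
  ],
)

```text
clock: 2.35
position: [0.6473, 0.0404, 0.2106]
ee_rot: [-1.142, 1.324, -1.303]
force: [0.6, -0.3, -0.6]
width: 0.543
```

Run:
```python
from h import *
goal(np.r_[.6738,.0625,.13],CX)
```

```text
t2.35 pos [0.6473 0.0404 0.2106] F [ 0.5595 -0.3425 -0.5974] w 50.0mm
shift cm in tool now [-2.5204  8.0514  2.3983] | in goal frame [-2.5827  8.0635  2.2889] turn [ 0.011   0.008  -0.0054]
```

Emit:
move_arm(
  series=[
    {"x": -2.5, "y": 1, "z": 2.3, "rx": 0.01, "ry": 0, "rz": 0},
    {"x": 0, "y": 2, "z": 0, "rx": 0, "ry": 0, "rz": 0},
    {"x": 0, "y": 2, "z": 0, "rx": 0, "ry": 0, "rz": 0},
    {"x": 0, "y": 0, "z": 0, "rx": 0, "ry": 0, "rz": 0},
  ],
)

```text
clock: 2.85
position: [0.6728, 0.0597, 0.1578]
ee_rot: [-1.138, 1.318, -1.311]
force: [-0.3, -0.3, 0.9]
width: 0.549
```

Run:
```python
from h import *
goal(np.r_[.6738,.0625,.13],CX)
snap("scene","s1",(190,130,310,230),6)
```

```text
t2.85 pos [0.6728 0.0597 0.1578] F [-0.3138 -0.2698  0.9062] w 50.5mm
shift cm in tool now [-0.2839  2.7841  0.0648] | in goal frame [-0.2908  2.7837  0.0534] turn [ 0.0034  0.0065 -0.0023]
```

View pics/s1c.png

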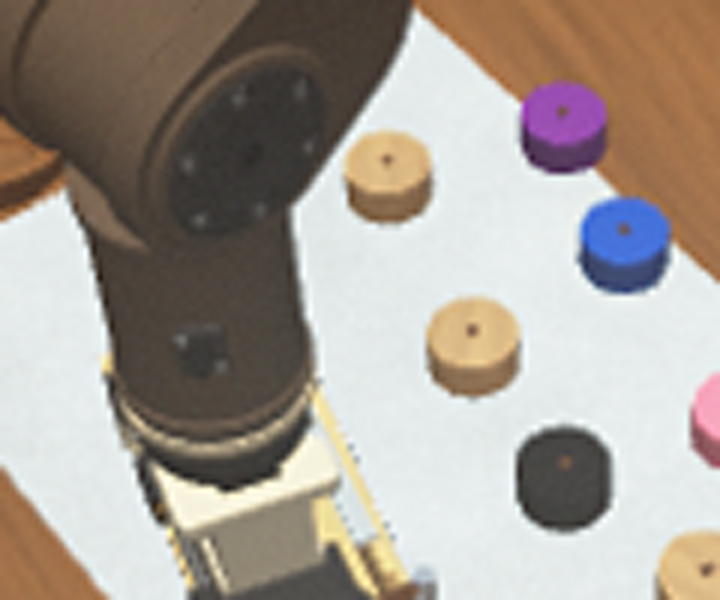

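Emit:
move_arm(
  series=[
    {"x": -0.3, "y": 1.4, "z": 0.1, "rx": 0, "ry": 0, "rz": 0},
    {"x": 0, "y": 1.4, "z": 0, "rx": 0, "ry": 0, "rz": 0},
    {"x": 0, "y": 0, "z": 0, "rx": 0, "ry": 0, "rz": 0},
  ],
)

```text
clock: 3.28
position: [0.6756, 0.0616, 0.1308]
ee_rot: [-1.135, 1.316, -1.314]
force: [1.0, 0.0, -0.3]
width: 0.541
```

Run:
```python
from h import *
goal(np.r_[.6738,.0625,.13],CX)
snap("scene","s2",(190,170,310,270),6)
```

```text
t3.27 pos [0.6756 0.0616 0.1308] F [ 0.9617  0.0064 -0.3147] w 49.8mm
shift cm in tool now [-0.0617  0.0818 -0.1866] | in goal frame [-0.061   0.0817 -0.1868] turn [-0.0003  0.0049 -0.0028]
```

View pics/s2c.png

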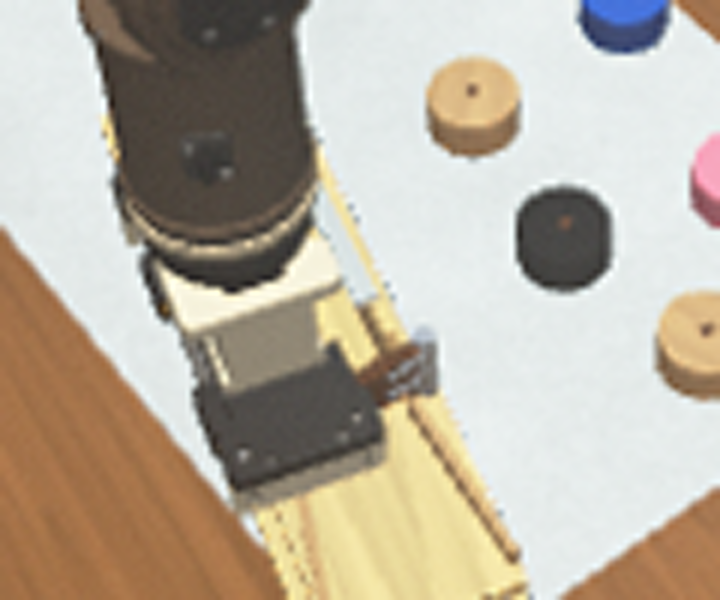

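Emit:
move_arm(
  series=[
    {"x": 0, "y": 0, "z": -0.1, "rx": 0, "ry": 0, "rz": 0},
    {"x": 0, "y": 0, "z": 0, "rx": 0, "ry": 0, "rz": 0},
    {"x": 0, "y": 0, "z": 0, "rx": 0, "ry": 0, "rz": 0},
    {"x": 0, "y": 0, "z": 0, "rx": 0, "ry": 0, "rz": 0},
    {"x": 0, "y": 0, "z": 0, "rx": 0, "ry": 0, "rz": 0},
  ],
  jaw=0,
  newtons=15,
)

```text
clock: 3.95
position: [0.6757, 0.0621, 0.1329]
ee_rot: [-1.132, 1.314, -1.314]
force: [0.1, -0.1, -1.6]
width: 0.147
```

Run:
```python
from h import *
G=goal(np.r_[.6738,.0625,.13],CX)
p=arm.observe()["position"]; R=toolR()
d=p-H; th0=np.arctan2(d@-CX,d@CY); print("angle",th0,"r",np.linalg.norm(d[:2]))
for n in (12,):
  ths=np.linspace(th0,1.6,n+1); r=np.linalg.norm(d[:2])
  Q=[H+r*(np.cos(t)*CY-np.sin(t)*CX) for t in ths]
  for i in range(n): print(R.T@(Q[i+1]-Q[i])*100)
```

```text
t3.95 pos [0.6757 0.0621 0.1329] F [ 0.1487 -0.1494 -1.6422] w 13.5mm
shift cm in tool now [-0.0102  0.2923 -0.1933] | in goal frame [-0.0104  0.2929 -0.1923] turn [-0.0035  0.005  -0.0039]
angle 0.211616041791777 r 0.09484826689252185
[-1.0586  0.0031 -0.2867]
[-1.0185  0.0026 -0.407 ]
[-0.9647  0.002  -0.5218]
[-0.898   0.0013 -0.6297]
[-0.8193  0.0007 -0.7291]
[-0.7297  0.     -0.8188]
[-0.6302 -0.0007 -0.8976]
[-0.5224 -0.0013 -0.9644]
[-0.4076 -0.0019 -1.0182]
[-0.2873 -0.0025 -1.0585]
[-0.1632 -0.0031 -1.0846]
[-0.0369 -0.0037 -1.0961]
```

Emit:
move_arm(
  series=[
    {"x": -1.05, "y": 0, "z": -0.28, "rx": 0, "ry": 0, "rz": 0},
    {"x": -1.0, "y": 0, "z": -0.4, "rx": 0, "ry": 0, "rz": 0},
    {"x": -0.95, "y": 0, "z": -0.5, "rx": 0, "ry": 0, "rz": 0},
    {"x": -0.9, "y": 0, "z": -0.62, "rx": 0, "ry": 0, "rz": 0},
    {"x": -0.8, "y": 0, "z": -0.72, "rx": 0, "ry": 0, "rz": 0},
    {"x": -0.7, "y": 0, "z": -0.8, "rx": 0, "ry": 0, "rz": 0},
  ],
)

```text
clock: 4.7
position: [0.6498, 0.1228, 0.1332]
ee_rot: [-1.132, 1.312, -1.317]
force: [1.1, -3.3, 1.0]
width: 0.147
```

Run:
```python
from h import *
G=goal(np.r_[.6738,.0625,.13],CX)
p=arm.observe()["position"]; R=toolR()
d=p-H; th0=np.arctan2(d@-CX,d@CY); print("angle",th0,"r",np.linalg.norm(d[:2]))
n=7
ths=np.linspace(th0,1.65,n+1); r=.094
Q=[H+r*(np.cos(t)*CY-np.sin(t)*CX) for t in ths]; Q[0][:2]=p[:2]
for i in range(n): print(R.T@(Q[i+1]-Q[i])*100)
```

```text
t4.70 pos [0.6498 0.1228 0.1332] F [ 1.057  -3.2811  1.0041] w 13.5mm
shift cm in tool now [5.619  0.3201 3.2492] | in goal frame [5.6034 0.3153 3.2765] turn [-0.0051  0.0046 -0.0021]
angle 0.9189364308213082 r 0.0956774150202543
[-0.4246 -0.0037 -0.9099]
[-0.4703 -0.0034 -0.8612]
[-0.3779 -0.0038 -0.9056]
[-0.2815 -0.0042 -0.94  ]
[-0.1819 -0.0045 -0.9642]
[-0.0804 -0.0048 -0.978 ]
[ 0.022 -0.005 -0.981]
```

Emit:
move_arm(
  series=[
    {"x": -0.5, "y": 0, "z": -0.9, "rx": 0, "ry": 0, "rz": 0},
    {"x": -0.47, "y": 0, "z": -0.87, "rx": 0, "ry": 0, "rz": 0},
    {"x": -0.38, "y": 0, "z": -0.9, "rx": 0, "ry": 0, "rz": 0},
    {"x": -0.28, "y": 0, "z": -0.94, "rx": 0, "ry": 0, "rz": 0},
    {"x": -0.18, "y": 0, "z": -0.96, "rx": 0, "ry": 0, "rz": 0},
    {"x": -0.08, "y": 0, "z": -0.98, "rx": 0, "ry": 0, "rz": 0},
    {"x": 0.02, "y": 0, "z": -0.98, "rx": 0, "ry": 0, "rz": 0},
  ],
)

```text
clock: 5.58
position: [0.5858, 0.1478, 0.1335]
ee_rot: [-1.13, 1.31, -1.325]
force: [20.5, -6.5, -10.2]
width: 0.145
```

Run:
```python
from h import *
G=goal(post(1.75)+[0,0,.07],CX)
p=arm.observe()["position"]; R=toolR()
d=p-H; th0=np.arctan2(d@-CX,d@CY); print("angle",th0,"r",np.linalg.norm(d[:2]))
```

```text
t5.58 pos [0.5858 0.1478 0.1335] F [ 20.5255  -6.455  -10.154 ] w 13.3mm
shift cm in tool now [ 0.0676  0.3468 -0.7516] | in goal frame [ 0.0689  0.354  -0.7481] turn [-0.0099  0.0006  0.0023]
angle 1.6682544180145817 r 0.09165037743796066
```

Emit:
move_arm(
  series=[
    {"x": 0, "y": 0, "z": 0.1, "rx": 0, "ry": 0, "rz": 0},
    {"x": 0, "y": 0, "z": 0, "rx": 0, "ry": 0, "rz": 0},
    {"x": 0, "y": 0, "z": 0, "rx": 0, "ry": 0, "rz": 0},
    {"x": 0, "y": -3, "z": 0, "rx": 0, "ry": 0, "rz": 0},
    {"x": 0, "y": -5, "z": 0, "rx": 0, "ry": 0, "rz": 0},
    {"x": 0, "y": -3, "z": 0, "rx": 0, "ry": 0, "rz": 0},
    {"x": 0, "y": 0, "z": 0, "rx": 0, "ry": 0, "rz": 0},
  ],
  jaw=5,
)

```text
clock: 6.45
position: [0.583, 0.152, 0.2455]
ee_rot: [-1.133, 1.313, -1.318]
force: [0.7, 0.6, -0.1]
width: 0.54
```

Run:
```python
from h import *
for nm,d in [("A",[.4385,.2757]),("B",[.421,.085]),("C",[.445,-.130]),("D",[.4205,-.279])]:
    print(nm);G=goal(np.r_[d,.13],CX)
snap("scene","s3",(180,150,360,290),4)
snap("top","t3",(190,140,420,290),3.4)
```

```text
A
t6.45 pos [0.583  0.152  0.2455] F [ 0.6582  0.5679 -0.0867] w 49.7mm
shift cm in tool now [-10.1151  11.4882 -16.149 ] | in goal frame [-10.0672  11.5491 -16.1355] turn [-0.0042  0.0035 -0.0007]
B
t6.45 pos [0.583  0.152  0.2455] F [ 0.6582  0.5679 -0.0867] w 49.7mm
shift cm in tool now [  9.006   11.4786 -15.0946] | in goal frame [  9.0501  11.5491 -15.0142] turn [-0.0042  0.0035 -0.0007]
C
t6.45 pos [0.583  0.152  0.2455] F [ 0.6582  0.5679 -0.0867] w 49.7mm
shift cm in tool now [29.9248 11.4865 -9.5797] | in goal frame [29.9495 11.5491 -9.4262] turn [-0.0042  0.0035 -0.0007]
D
t6.45 pos [0.583  0.152  0.2455] F [ 0.6582  0.5679 -0.0867] w 49.7mm
shift cm in tool now [45.0228 11.4743 -9.8269] | in goal frame [45.0483 11.5491 -9.6206] turn [-0.0042  0.0035 -0.0007]
```

View pics/s3c.png

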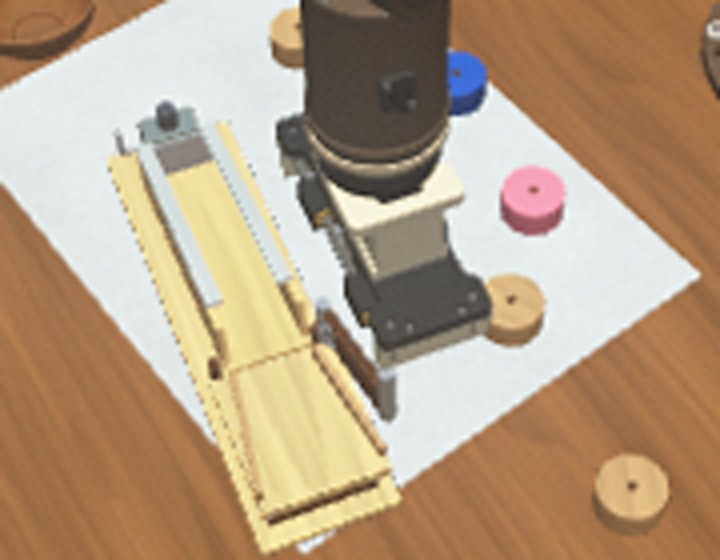

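View pics/t3c.png

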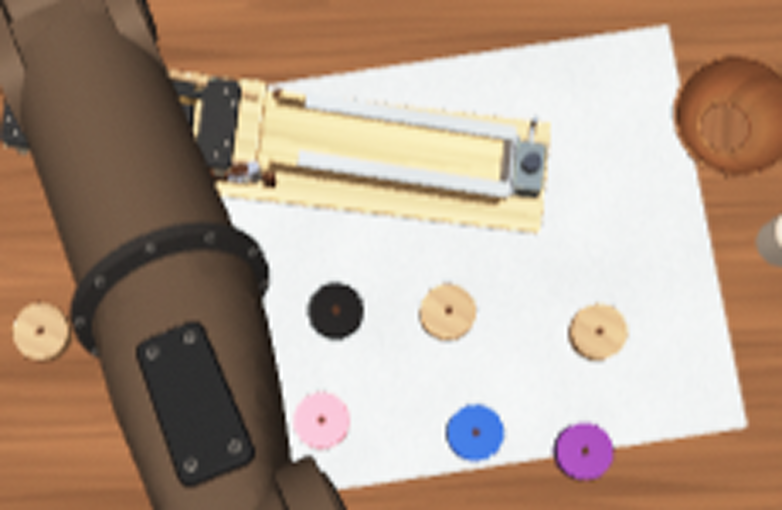

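Emit:
move_arm(
  series=[
    {"x": 3, "y": 2, "z": -5, "rx": 0, "ry": 0, "rz": 0},
    {"x": 3, "y": 4, "z": -5, "rx": 0, "ry": 0, "rz": 0},
    {"x": 3, "y": 4, "z": -5, "rx": 0, "ry": 0, "rz": 0},
    {"x": 0, "y": 0, "z": 0, "rx": 0, "ry": 0, "rz": 0},
  ],
  jaw=7.8,
)

```text
clock: 7.05
position: [0.4229, 0.0866, 0.1441]
ee_rot: [-1.149, 1.322, -1.314]
force: [1.1, 1.0, 0.4]
width: 0.846
```

Run:
```python
from h import *
goal(np.r_[.421,.085,.025],CX)
im=snap("scene","s4",(240,150,360,250),6)
```

```text
t7.05 pos [0.4229 0.0866 0.1441] F [1.0669 0.995  0.4024] w 77.8mm
shift cm in tool now [ 0.1121 11.9126 -0.0425] | in goal frame [ 0.1832 11.9106 -0.169 ] turn [0.0107 0.0044 0.0059]
```

View pics/s4c.png

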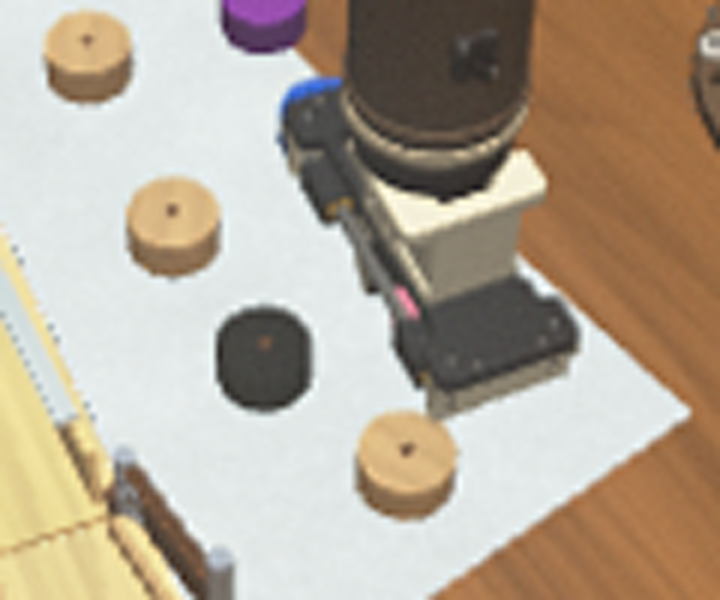

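Emit:
move_arm(
  series=[
    {"x": 0.15, "y": 4, "z": -0.15, "rx": 0.01, "ry": 0, "rz": 0.006},
    {"x": 0, "y": 4, "z": 0, "rx": 0, "ry": 0, "rz": 0},
    {"x": 0, "y": 2.5, "z": 0, "rx": 0, "ry": 0, "rz": 0},
    {"x": 0, "y": 0, "z": 0, "rx": 0, "ry": 0, "rz": 0},
  ],
)

```text
clock: 7.6
position: [0.4318, 0.09, 0.0386]
ee_rot: [-1.124, 1.309, -1.315]
force: [-0.9, 0.1, 0.6]
width: 0.849
```

Run:
```python
from h import *
goal(np.r_[.421,.085,.025],CX)
```

```text
t7.60 pos [0.4318 0.09   0.0386] F [-0.9111  0.0508  0.5858] w 78.1mm
shift cm in tool now [ 0.6644  1.348  -1.0115] | in goal frame [ 0.6598  1.3636 -0.9934] turn [-0.0108  0.0053 -0.0072]
```

Emit:
move_arm(
  series=[
    {"x": 0.65, "y": 0, "z": -1.0, "rx": 0, "ry": 0, "rz": 0},
    {"x": 0, "y": 1.3, "z": 0, "rx": 0, "ry": 0, "rz": 0},
    {"x": 0, "y": 0, "z": 0, "rx": 0, "ry": 0, "rz": 0},
  ],
)

```text
clock: 7.98
position: [0.4228, 0.0856, 0.0267]
ee_rot: [-1.12, 1.308, -1.316]
force: [-0.1, 1.0, -0.1]
width: 0.848
```

Run:
```python
from h import *
goal(np.r_[.421,.085,.025],CX)
```

```text
t7.97 pos [0.4228 0.0856 0.0267] F [-0.1138  0.9766 -0.0566] w 78.0mm
shift cm in tool now [ 0.0882  0.1649 -0.1677] | in goal frame [ 0.0875  0.168  -0.1648] turn [-0.0144  0.0051 -0.0091]
```

Close on disc B.

Emit:
move_arm(
  series=[
    {"x": 0.05, "y": 0.1, "z": -0.15, "rx": -0.01, "ry": 0, "rz": -0.005},
    {"x": 0, "y": 0, "z": 0, "rx": 0, "ry": 0, "rz": 0},
    {"x": 0, "y": 0, "z": 0, "rx": 0, "ry": 0, "rz": 0},
    {"x": 0, "y": 0, "z": 0, "rx": 0, "ry": 0, "rz": 0},
  ],
  jaw=4,
  newtons=30,
)

```text
clock: 8.48
position: [0.422, 0.0856, 0.0264]
ee_rot: [-1.13, 1.313, -1.315]
force: [1.0, -0.0, -0.2]
width: 0.605
```

Run:
```python
from h import *
print(LAND+.008*CX)
goal(np.r_[(LAND+.008*CX)[:2],.15],CX)
```

```text
[0.6346 0.1028 0.06  ]
t8.47 pos [0.422  0.0856 0.0264] F [ 0.9641 -0.0476 -0.2033] w 55.7mm
shift cm in tool now [ -4.8226 -12.2233  20.8515] | in goal frame [ -4.8738 -12.3567  20.7608] turn [-0.0054  0.0051 -0.0045]
```

Emit:
move_arm(
  series=[
    {"x": 0, "y": -5.5, "z": 0, "rx": 0, "ry": 0, "rz": 0},
    {"x": 0, "y": -5.5, "z": 0, "rx": 0, "ry": 0, "rz": 0},
    {"x": 0, "y": -5, "z": 1, "rx": 0, "ry": 0, "rz": 0},
    {"x": -1.2, "y": -1.5, "z": 4.8, "rx": 0, "ry": 0, "rz": 0},
    {"x": -1.2, "y": -0.5, "z": 4.8, "rx": 0, "ry": 0, "rz": 0},
    {"x": -1.2, "y": 0, "z": 4.8, "rx": 0, "ry": 0, "rz": 0},
    {"x": -1.2, "y": 0, "z": 4.8, "rx": 0, "ry": 0, "rz": 0},
    {"x": 0, "y": 0, "z": 0, "rx": 0, "ry": 0, "rz": 0},
  ],
)

```text
clock: 9.48
position: [0.6323, 0.1034, 0.2128]
ee_rot: [-1.132, 1.313, -1.314]
force: [-0.7, -0.1, 0.1]
width: 0.605
```

Run:
```python
from h import *
goal(np.r_[(LAND+.008*CX)[:2],.088],CX)
snap("scene","s5",(180,150,360,290),4)
snap("top","t5",(190,140,420,290),3.4)
```

```text
t9.47 pos [0.6323 0.1034 0.2128] F [-0.7086 -0.0692  0.1168] w 55.6mm
shift cm in tool now [ 0.0707 12.4779  0.1862] | in goal frame [ 0.0258 12.4772  0.239 ] turn [-0.0042  0.0059 -0.0035]
```

View pics/s5c.png

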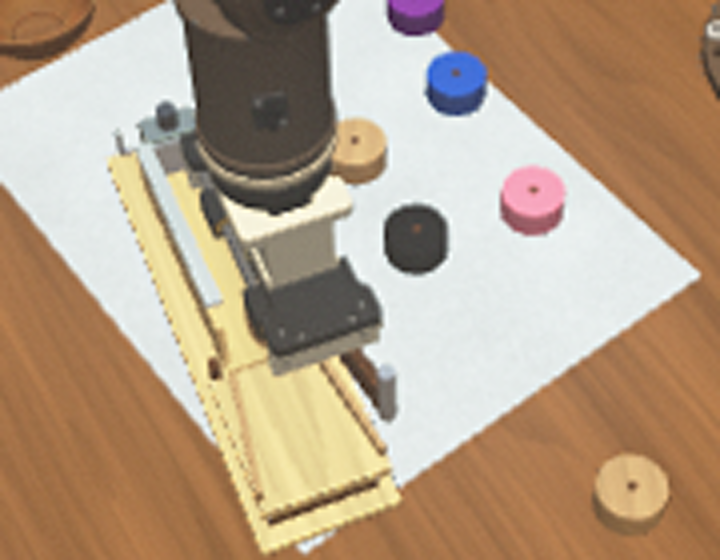

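Emit:
move_arm(
  series=[
    {"x": 0.05, "y": 4, "z": 0.2, "rx": -0.004, "ry": 0, "rz": -0.003},
    {"x": 0, "y": 4, "z": 0, "rx": 0, "ry": 0, "rz": 0},
    {"x": 0, "y": 2, "z": 0, "rx": 0, "ry": 0, "rz": 0},
    {"x": 0, "y": 0, "z": 0, "rx": 0, "ry": 0, "rz": 0},
  ],
)

```text
clock: 10.07
position: [0.6272, 0.1026, 0.1121]
ee_rot: [-1.14, 1.315, -1.312]
force: [-0.5, -0.5, -0.2]
width: 0.603
```

Run:
```python
from h import *
goal(np.r_[(LAND+.008*CX)[:2],.0875],CX)
```

```text
t10.07 pos [0.6272 0.1026 0.1121] F [-0.5152 -0.4632 -0.2417] w 55.5mm
shift cm in tool now [-0.1234  2.4629  0.738 ] | in goal frame [-0.1291  2.4648  0.7308] turn [ 0.0025  0.0077 -0.    ]
```

Emit:
move_arm(
  series=[
    {"x": -0.1, "y": 0.4, "z": 0.7, "rx": 0.002, "ry": 0.006, "rz": 0},
    {"x": 0, "y": 0.7, "z": 0.1, "rx": 0, "ry": 0, "rz": 0},
    {"x": 0, "y": 0.7, "z": 0.1, "rx": 0, "ry": 0, "rz": 0},
    {"x": 0, "y": 0.4, "z": 0, "rx": 0, "ry": 0, "rz": 0},
    {"x": 0, "y": 0, "z": 0, "rx": 0, "ry": 0, "rz": 0},
  ],
)

```text
clock: 10.7
position: [0.6377, 0.1026, 0.0921]
ee_rot: [-1.131, 1.316, -1.319]
force: [0.2, 0.7, -0.8]
width: 0.602
```

Run:
```python
from h import *
goal(np.r_[(LAND+.008*CX)[:2],.0865],CX)
snap("scene","s6",(200,180,300,280),6)
```

```text
t10.70 pos [0.6377 0.1026 0.0921] F [ 0.2282  0.7261 -0.802 ] w 55.4mm
shift cm in tool now [ 0.0323  0.5624 -0.3169] | in goal frame [ 0.0318  0.5635 -0.3149] turn [-0.0035  0.0013 -0.0017]
```

View pics/s6c.png

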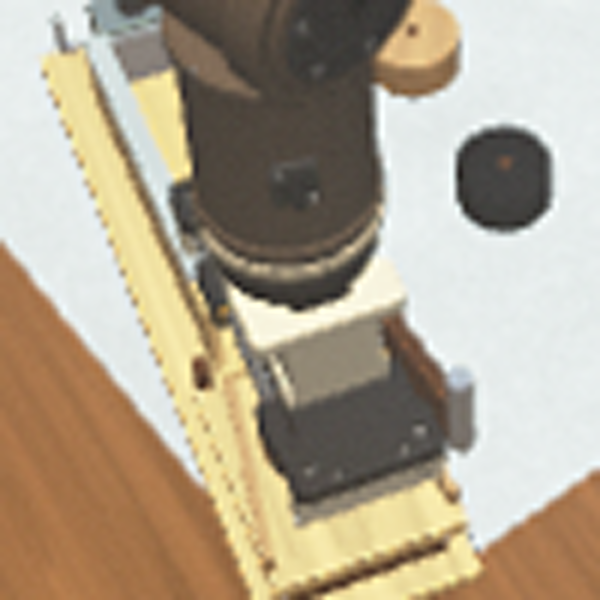

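Emit:
move_arm(
  series=[
    {"x": 0, "y": 0.3, "z": -0.25, "rx": 0, "ry": 0, "rz": 0},
    {"x": 0, "y": 0.25, "z": 0, "rx": 0, "ry": 0, "rz": 0},
    {"x": 0, "y": 0, "z": 0, "rx": 0, "ry": 0, "rz": 0},
  ],
)

```text
clock: 11.12
position: [0.6353, 0.1032, 0.0868]
ee_rot: [-1.131, 1.315, -1.319]
force: [-0.3, 0.6, -0.9]
width: 0.608
```

Emit:
move_arm(
  series=[
    {"x": 0, "y": 0, "z": 0, "rx": 0, "ry": 0, "rz": 0},
    {"x": 0, "y": 0, "z": 0, "rx": 0, "ry": 0, "rz": 0},
    {"x": 0, "y": -2.5, "z": 0, "rx": 0, "ry": 0, "rz": 0},
    {"x": 0, "y": -3.5, "z": 0, "rx": 0, "ry": 0, "rz": 0},
    {"x": 0, "y": 0, "z": 0, "rx": 0, "ry": 0, "rz": 0},
  ],
  jaw=7.6,
)

```text
clock: 11.75
position: [0.6353, 0.1031, 0.1486]
ee_rot: [-1.131, 1.315, -1.319]
force: [-0.8, 0.2, 0.4]
width: 0.833
```

Emit:
move_arm(
  series=[
    {"x": -3, "y": 0, "z": 0, "rx": 0, "ry": 0, "rz": 0},
    {"x": -3, "y": 0, "z": 0, "rx": 0, "ry": 0, "rz": 0},
    {"x": -1, "y": 0, "z": 0, "rx": 0, "ry": 0, "rz": 0},
    {"x": 0, "y": 0, "z": 0, "rx": 0, "ry": 0, "rz": 0},
  ],
  jaw=0,
)

```text
clock: 12.25
position: [0.6454, 0.1718, 0.1471]
ee_rot: [-1.132, 1.317, -1.321]
force: [0.3, -0.0, -0.3]
width: 0.439
```

Run:
```python
from h import *
goal(np.r_[(LAND-.055*CX)[:2],.093],CX)
snap("scene","s7",(200,180,300,280),6)
```

```text
t12.25 pos [0.6454 0.1718 0.1471] F [ 0.2998 -0.0137 -0.3292] w 40.4mm
shift cm in tool now [ 0.6896  5.4064 -0.0529] | in goal frame [ 0.6894  5.4065 -0.0365] turn [-0.0031 -0.0007 -0.    ]
```

View pics/s7c.png

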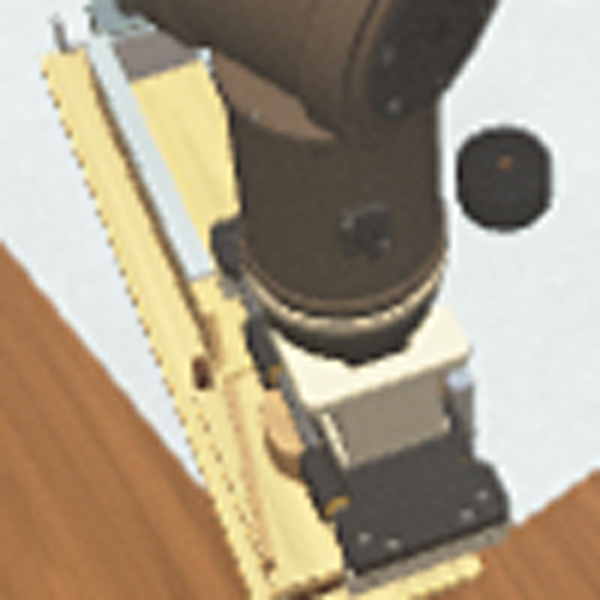

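Emit:
move_arm(
  series=[
    {"x": 0, "y": 0, "z": 0, "rx": -0.003, "ry": 0, "rz": 0},
    {"x": 0, "y": 0, "z": 0, "rx": 0, "ry": 0, "rz": 0},
    {"x": 0, "y": 2.5, "z": 0, "rx": 0, "ry": 0, "rz": 0},
    {"x": 0, "y": 2.5, "z": 0, "rx": 0, "ry": 0, "rz": 0},
    {"x": 0, "y": 0, "z": 0, "rx": 0, "ry": 0, "rz": 0},
  ],
)

```text
clock: 12.92
position: [0.6462, 0.1656, 0.0966]
ee_rot: [-1.131, 1.322, -1.327]
force: [0.5, 0.4, -0.6]
width: 0.004
```

```bash
cat >> h.py <<'E'
def lane(x,y=0,h=0):
    """chute x,y -> world, h above floor (vertical)"""
    p=M+(x+.246)*np.cos(np.deg2rad(10))*CX+y*CY; p[2]=.06-(x+.246)*np.sin(np.deg2rad(10))+h; return p
E
python3 - <<'E'
from h import *
goal(np.r_[(LAND-.06*CX)[:2],.093],CX)
goal(np.r_[M[:2],.093],CX)
E
```

```text
t12.93 pos [0.6462 0.1656 0.0966] F [ 0.4697  0.4416 -0.5575] w 0.4mm
shift cm in tool now [-0.4193  0.3576 -0.2159] | in goal frame [-0.42    0.3588 -0.2124] turn [-0.0013 -0.0073  0.0022]
t12.93 pos [0.6462 0.1656 0.0966] F [ 0.4697  0.4416 -0.5575] w 0.4mm
shift cm in tool now [11.7804  0.3847 -0.1263] | in goal frame [11.78    0.3588 -0.2124] turn [-0.0013 -0.0073  0.0022]
```

Emit:
move_arm(
  series=[
    {"x": 1.2, "y": 0.05, "z": -0.1, "rx": 0, "ry": -0.005, "rz": 0},
    {"x": 1.2, "y": 0.05, "z": -0.05, "rx": 0, "ry": 0, "rz": 0},
    {"x": 1.2, "y": 0.05, "z": 0, "rx": 0, "ry": 0, "rz": 0},
    {"x": 1.2, "y": 0.05, "z": 0, "rx": 0, "ry": 0, "rz": 0},
    {"x": 1.2, "y": 0, "z": 0, "rx": 0, "ry": 0, "rz": 0},
  ],
)

```text
clock: 13.55
position: [0.6367, 0.1022, 0.0982]
ee_rot: [-1.129, 1.316, -1.324]
force: [0.2, 0.7, 0.1]
width: 0.002
```

Run:
```python
from h import *
goal(np.r_[M[:2],.093],CX)
snap("scene","s8",(200,170,300,270),6)
```

```text
t13.55 pos [0.6367 0.1022 0.0982] F [0.243  0.7456 0.1245] w 0.2mm
shift cm in tool now [ 5.3709  0.5226 -0.2057] | in goal frame [ 5.3706  0.5205 -0.2175] turn [-0.0059 -0.0028  0.0006]
```

View pics/s8c.png

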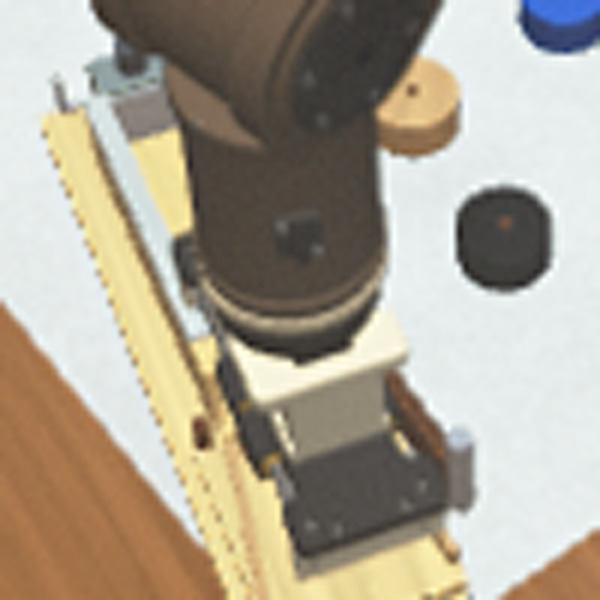

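Emit:
move_arm(
  series=[
    {"x": 1.2, "y": 0.15, "z": -0.1, "rx": -0.003, "ry": 0, "rz": 0},
    {"x": 1.2, "y": 0.15, "z": -0.05, "rx": 0, "ry": 0, "rz": 0},
    {"x": 1.2, "y": 0.15, "z": 0, "rx": 0, "ry": 0, "rz": 0},
    {"x": 1.2, "y": 0.15, "z": 0, "rx": 0, "ry": 0, "rz": 0},
    {"x": 1.2, "y": 0.15, "z": 0, "rx": 0, "ry": 0, "rz": 0},
  ],
)

```text
clock: 14.22
position: [0.63, 0.0473, 0.0962]
ee_rot: [-1.118, 1.312, -1.316]
force: [-0.6, -0.4, -0.3]
width: 0.003
```

Run:
```python
from h import *
goal(lane(-.246,0,.033),CX)
goal(lane(-.075,0,.033),CX)
snap("top","t8",(190,140,420,290),3.4)
```

```text
t14.22 pos [0.63   0.0473 0.0962] F [-0.6256 -0.3591 -0.3188] w 0.3mm
shift cm in tool now [-0.1569  0.3146 -0.3855] | in goal frame [-0.1595  0.3177 -0.3817] turn [-0.0129  0.0023 -0.0112]
t14.22 pos [0.63   0.0473 0.0962] F [-0.6256 -0.3591 -0.3188] w 0.3mm
shift cm in tool now [16.7154  3.0948 -0.4617] | in goal frame [16.6807  3.2871 -0.3817] turn [-0.0129  0.0023 -0.0112]
```

View pics/t8c.png

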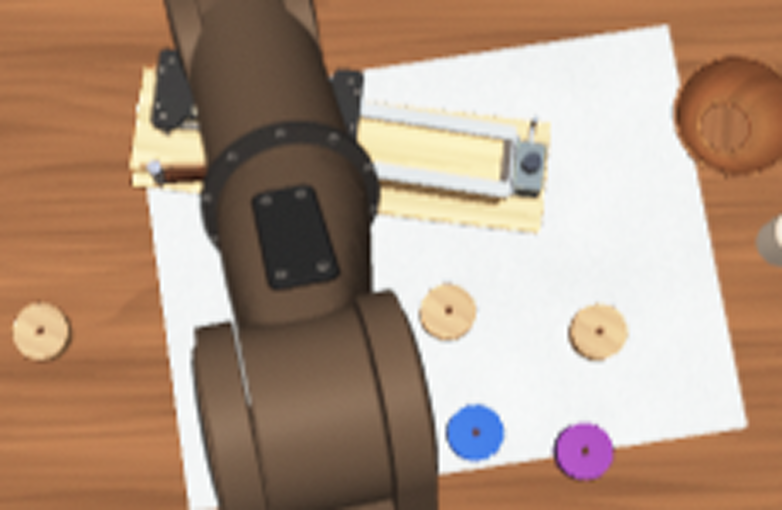

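Emit:
move_arm(
  series=[
    {"x": 1.2, "y": 0.25, "z": -0.25, "rx": -0.01, "ry": 0, "rz": -0.01},
    {"x": 1.2, "y": 0.25, "z": -0.15, "rx": 0, "ry": 0, "rz": 0},
    {"x": 1.2, "y": 0.25, "z": 0, "rx": 0, "ry": 0, "rz": 0},
    {"x": 1.2, "y": 0.25, "z": 0, "rx": 0, "ry": 0, "rz": 0},
    {"x": 1.2, "y": 0.25, "z": 0, "rx": 0, "ry": 0, "rz": 0},
  ],
)

```text
clock: 14.9
position: [0.6184, -0.0152, 0.0842]
ee_rot: [-1.13, 1.313, -1.319]
force: [-0.2, 2.2, 5.8]
width: 0.005
```

Run:
```python
from h import *
goal(lane(-.075,0,.033),CX)
p=arm.observe()["position"]; x=((p-M)@CX)/np.cos(np.deg2rad(10))-.246; print("chute x",x,"y",(p-M)@CY,"h",p[2]-lane(x)[2])
snap("top","t9",(190,140,420,290),3.4)
```

```text
t14.90 pos [ 0.6184 -0.0152  0.0842] F [-0.2349  2.1645  5.8134] w 0.4mm
shift cm in tool now [10.3407  2.0662 -0.1982] | in goal frame [10.3367  2.0887 -0.1648] turn [-0.0062  0.002  -0.0021]
chute x -0.17996177412817982 y 0.0016484383735418454 h 0.03566062815183586
```

View pics/t9c.png

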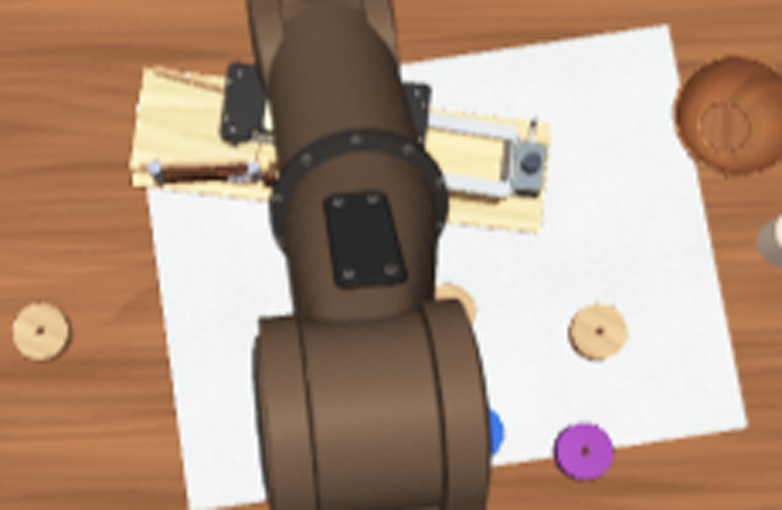

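Run:
```python
from h import *
snap("scene","s9",(190,160,300,260),6)
```

```text
(no output)
```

View pics/s9c.png

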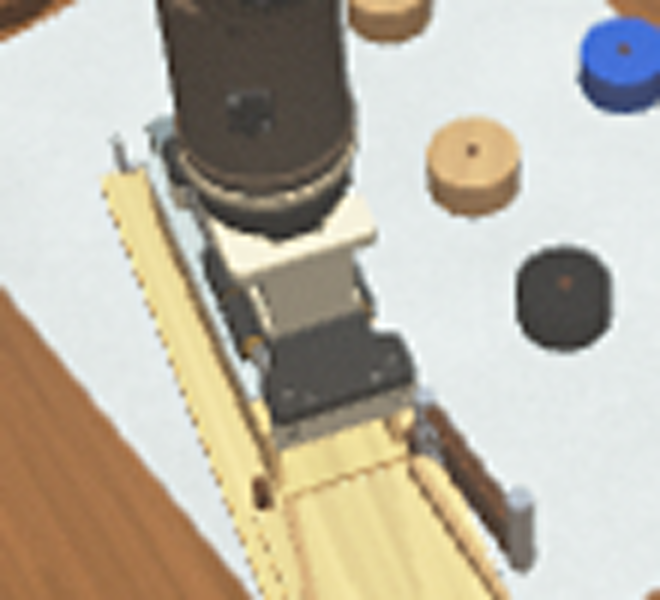

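Emit:
move_arm(
  series=[
    {"x": -0.8, "y": 0, "z": -0.1, "rx": -0.005, "ry": 0, "rz": 0},
    {"x": 0, "y": 0, "z": 0, "rx": 0, "ry": 0, "rz": 0},
  ],
)

```text
clock: 15.25
position: [0.6172, -0.0087, 0.083]
ee_rot: [-1.136, 1.321, -1.318]
force: [0.6, -0.1, 0.3]
width: 0.005
```

Emit:
move_arm(
  series=[
    {"x": 0, "y": -4, "z": 0, "rx": 0, "ry": 0, "rz": 0},
    {"x": -3, "y": -5, "z": 0, "rx": 0, "ry": 0, "rz": 0},
    {"x": -6, "y": 0, "z": 0, "rx": 0, "ry": 0, "rz": 0},
    {"x": -5, "y": 0, "z": 0, "rx": 0, "ry": 0, "rz": 0},
    {"x": 0, "y": 0, "z": 0, "rx": 0, "ry": 0, "rz": 0},
  ],
)

```text
clock: 15.88
position: [0.6375, 0.1344, 0.1738]
ee_rot: [-1.139, 1.323, -1.317]
force: [0.3, -0.9, -0.6]
width: 0.008
```

Run:
```python
from h import *
snap("scene","s10",(190,160,300,260),6)
snap("top","t10",(222,150,357,215),5.9)
goal(lane(-.19,0,.033),CX)
```

```text
t15.97 pos [0.6376 0.1288 0.1734] F [-0.0031 -0.2104  0.0517] w 0.5mm
shift cm in tool now [13.4912  9.0691  0.2251] | in goal frame [13.5317  9.011   0.0921] turn [ 0.0061 -0.0057  0.0044]
```

View pics/s10c.png

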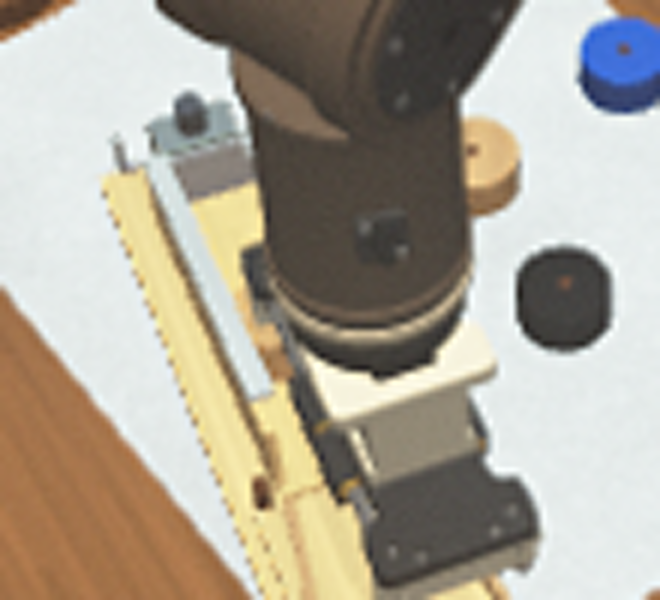

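View pics/t10c.png

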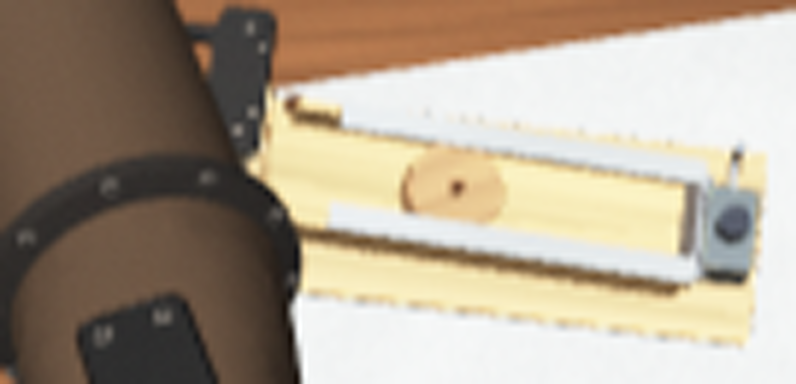

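```bash
cat >> h.py <<'E'
def lanepx(uv,n="top",h=.03,x0=-.15):
    """image point at height h above lane floor -> chute x,y"""
    s=np.sin(np.deg2rad(10));c=np.cos(np.deg2rad(10))
    o,d=ray(n,uv); N=c*np.array([0,0,1.])+s*CX; q=M+h*N
    p=o+d*(((q-o)@N)/(d@N)); X=c*CX-s*np.array([0,0,1.]); return (p-q)@X-.246,(p-q)@CY
TZ=lambda p:((p[0]+.5)/5.9+222-.5,(p[1]+.5)/5.9+150-.5)
E
python3 - <<'E'
from h import *
print(lanepx(TZ((457,188))), lanepx(TZ((403,188))),"stop edge at floor?",lanepx(TZ((683,220)),h=0.0))
E
```

```text
(np.float64(-0.13965791821280732), np.float64(-0.0008104703028226249)) (np.float64(-0.17037587558243245), np.float64(-0.005639617314684367)) stop edge at floor? (np.float64(0.0009072273346326931), np.float64(0.008276176755636147))
```

Emit:
move_arm(
  series=[
    {"x": 4, "y": 0, "z": 0.1, "rx": 0.006, "ry": -0.005, "rz": 0.004},
    {"x": 4, "y": 0, "z": 0, "rx": 0, "ry": 0, "rz": 0},
    {"x": 3.7, "y": 2, "z": 0, "rx": 0, "ry": 0, "rz": 0},
    {"x": 0, "y": 2.5, "z": 0, "rx": 0, "ry": 0, "rz": 0},
    {"x": 0, "y": 0, "z": 0, "rx": 0, "ry": 0, "rz": 0},
  ],
)

```text
clock: 16.6
position: [0.618, -0.0005, 0.1265]
ee_rot: [-1.136, 1.325, -1.33]
force: [-0.9, 0.0, 0.6]
width: -0.0
```

```bash
cat >> h.py <<'E'
def where():
    p=arm.observe()["position"]; x=((p-M)@CX)/np.cos(np.deg2rad(10))-.246; print("chute x %.4f y %.4f h %.4f"%(x,(p-M)@CY,p[2]-lane(x)[2]))
E
python3 - <<'E'
from h import *
goal(lane(-.2,0,.030),CX);where()
E
```

```text
t16.60 pos [ 0.618  -0.0005  0.1265] F [-0.8951  0.0231  0.5762] w -0.0mm
shift cm in tool now [-0.5609  4.447   0.1015] | in goal frame [-0.531   4.4508  0.0978] turn [ 0.0021 -0.0103  0.0065]
chute x -0.1946 y -0.0010 h 0.0754
```

Emit:
move_arm(
  series=[
    {"x": -0.6, "y": 1, "z": 0.1, "rx": 0.002, "ry": -0.008, "rz": 0.006},
    {"x": 0, "y": 1.7, "z": 0, "rx": 0, "ry": 0, "rz": 0},
    {"x": 0, "y": 1.5, "z": 0, "rx": 0, "ry": 0, "rz": 0},
    {"x": 0, "y": 0, "z": 0, "rx": 0, "ry": 0, "rz": 0},
  ],
)

```text
clock: 17.1
position: [0.6207, 0.0058, 0.083]
ee_rot: [-1.133, 1.319, -1.32]
force: [0.7, 0.4, -0.1]
width: 0.0
```

Run:
```python
from h import *
goal(lane(-.2,0,.030),CX);where()
goal(lane(-.075,0,.030),CX)
```

```text
t17.10 pos [0.6207 0.0058 0.083 ] F [ 0.7081  0.3771 -0.0741] w 0.0mm
shift cm in tool now [ 0.1322  0.0997 -0.0751] | in goal frame [ 0.1321  0.0998 -0.0751] turn [-0.0014 -0.0012 -0.0001]
chute x -0.2013 y 0.0008 h 0.0308
t17.10 pos [0.6207 0.0058 0.083 ] F [ 0.7081  0.3771 -0.0741] w 0.0mm
shift cm in tool now [12.4426  2.2688 -0.0636] | in goal frame [12.4422  2.2704 -0.0751] turn [-0.0014 -0.0012 -0.0001]
```

Emit:
move_arm(
  series=[
    {"x": 1.1, "y": 0.2, "z": -0.05, "rx": 0, "ry": 0, "rz": 0},
    {"x": 1.1, "y": 0.2, "z": 0, "rx": 0, "ry": 0, "rz": 0},
    {"x": 1.1, "y": 0.2, "z": 0, "rx": 0, "ry": 0, "rz": 0},
    {"x": 1.1, "y": 0.2, "z": 0, "rx": 0, "ry": 0, "rz": 0},
    {"x": 1.1, "y": 0.2, "z": 0, "rx": 0, "ry": 0, "rz": 0},
  ],
)

```text
clock: 17.73
position: [0.6122, -0.0523, 0.0736]
ee_rot: [-1.131, 1.317, -1.321]
force: [0.5, 0.3, -0.0]
width: 0.003
```

Run:
```python
from h import *
goal(lane(-.075,0,.030),CX); where()
snap("top","t11",(222,150,357,215),5.9)
```

```text
t17.73 pos [ 0.6122 -0.0523  0.0736] F [ 0.5065  0.2894 -0.0013] w 0.3mm
shift cm in tool now [ 6.5758  1.3243 -0.1037] | in goal frame [ 6.5755  1.3254 -0.1053] turn [-0.0036 -0.001  -0.0001]
chute x -0.1418 y 0.0011 h 0.0317
```

View pics/t11c.png

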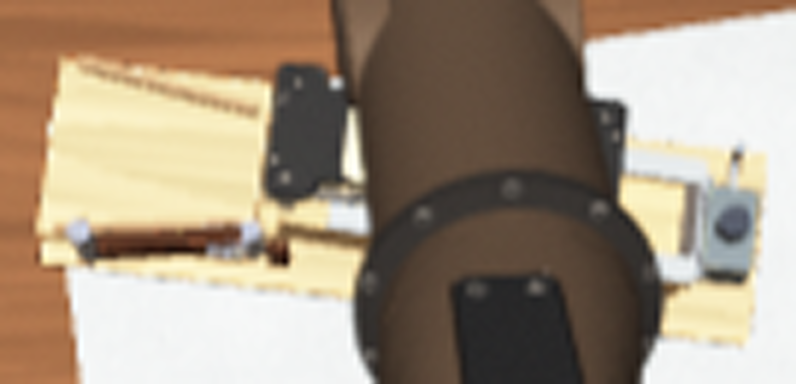

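No force this time, so I continue towards the stop.

Emit:
move_arm(
  series=[
    {"x": 1.1, "y": 0.22, "z": -0.1, "rx": -0.003, "ry": 0, "rz": 0},
    {"x": 1.1, "y": 0.22, "z": 0, "rx": 0, "ry": 0, "rz": 0},
    {"x": 1.1, "y": 0.22, "z": 0, "rx": 0, "ry": 0, "rz": 0},
    {"x": 1.1, "y": 0.22, "z": 0, "rx": 0, "ry": 0, "rz": 0},
    {"x": 0.6, "y": 0.12, "z": 0, "rx": 0, "ry": 0, "rz": 0},
  ],
)

```text
clock: 18.4
position: [0.6028, -0.107, 0.0628]
ee_rot: [-1.133, 1.32, -1.322]
force: [-0.2, 0.7, -0.2]
width: 0.005
```

Run:
```python
from h import *
goal(lane(-.075,0,.030),CX); where()
```

```text
t18.40 pos [ 0.6028 -0.107   0.0628] F [-0.1949  0.6897 -0.2335] w 0.4mm
shift cm in tool now [1.0241 0.2515 0.0093] | in goal frame [1.0243 0.2506 0.0066] turn [-0.0004 -0.0027  0.0009]
chute x -0.0854 y -0.0001 h 0.0307
```

Emit:
move_arm(
  series=[
    {"x": 0.5, "y": 0.08, "z": 0, "rx": 0, "ry": 0, "rz": 0},
    {"x": 0.4, "y": 0.07, "z": 0, "rx": 0, "ry": 0, "rz": 0},
    {"x": 0.3, "y": 0.05, "z": 0, "rx": 0, "ry": 0, "rz": 0},
  ],
)

```text
clock: 18.77
position: [0.6008, -0.1194, 0.0606]
ee_rot: [-1.134, 1.32, -1.321]
force: [-0.8, 0.7, 0.1]
width: 0.006
```

Run:
```python
from h import *
goal(lane(-.075,0,.030),CX); where()
```

```text
t18.77 pos [ 0.6008 -0.1194  0.0606] F [-0.8429  0.6742  0.1429] w 0.6mm
shift cm in tool now [-0.2316  0.027   0.0143] | in goal frame [-0.2315  0.0271  0.0148] turn [-0.0002 -0.0025  0.0006]
chute x -0.0726 y -0.0001 h 0.0307
```

Emit:
move_arm(
  series=[
    {"x": 0.3, "y": 0.05, "z": 0, "rx": 0, "ry": 0, "rz": 0},
    {"x": 0.2, "y": 0.03, "z": 0, "rx": 0, "ry": 0, "rz": 0},
  ],
)

```text
clock: 19.02
position: [0.6004, -0.1235, 0.0599]
ee_rot: [-1.133, 1.32, -1.32]
force: [0.9, 4.8, 2.9]
width: 0.002
```

Run:
```python
from h import *
goal(lane(-.075,0,.030),CX); where()
```

```text
t19.02 pos [ 0.6004 -0.1235  0.0599] F [0.8669 4.7561 2.9418] w 0.2mm
shift cm in tool now [-0.6442 -0.0405 -0.0012] | in goal frame [-0.6442 -0.0408 -0.0002] turn [-0.0005 -0.0015 -0.0005]
chute x -0.0685 y 0.0000 h 0.0307
```

Emit:
move_arm(
  series=[
    {"x": -0.5, "y": 0, "z": 0, "rx": 0, "ry": 0, "rz": 0},
    {"x": 0, "y": -4, "z": 0, "rx": 0, "ry": 0, "rz": 0},
    {"x": 0, "y": -5, "z": 0, "rx": 0, "ry": 0, "rz": 0},
    {"x": 0, "y": -1, "z": -5, "rx": 0, "ry": 0, "rz": 0},
    {"x": 0, "y": 0, "z": -5, "rx": 0, "ry": 0, "rz": 0},
    {"x": 0, "y": 0, "z": -3, "rx": 0, "ry": 0, "rz": 0},
    {"x": 0, "y": 0, "z": 0, "rx": 0, "ry": 0, "rz": 0},
  ],
  jaw=7.8,
)

```text
clock: 19.9
position: [0.4693, -0.0971, 0.1628]
ee_rot: [-1.134, 1.318, -1.32]
force: [0.5, 0.7, -0.0]
width: 0.716
```

Run:
```python
from h import *
goal(np.r_[.445,-.130,.1],CX)
snap("scene","s12",(190,130,360,280),4)
snap("top","t12",(190,140,420,290),3.4)
```

```text
t19.90 pos [ 0.4693 -0.0971  0.1628] F [ 0.5278  0.7111 -0.0483] w 65.9mm
shift cm in tool now [ 3.6084  6.2792 -1.9207] | in goal frame [ 3.6146  6.2779 -1.9133] turn [-0.0011  0.0001  0.001 ]
```

View pics/s12c.png

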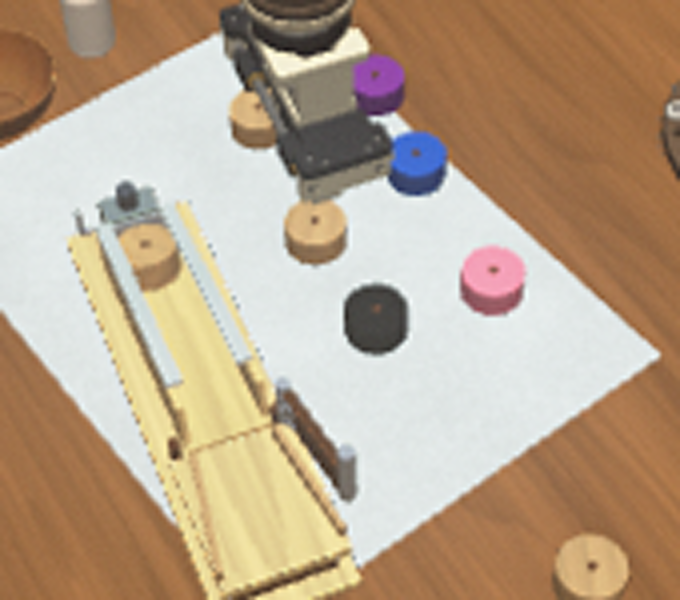

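View pics/t12c.png

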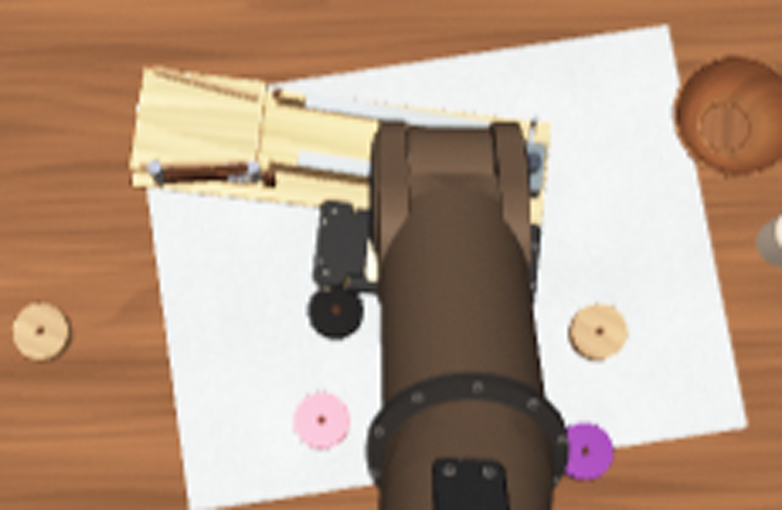

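Emit:
move_arm(
  series=[
    {"x": 3.6, "y": 2, "z": -1.9, "rx": 0, "ry": 0, "rz": 0},
    {"x": 0, "y": 2, "z": 0, "rx": 0, "ry": 0, "rz": 0},
    {"x": 0, "y": 2, "z": 0, "rx": 0, "ry": 0, "rz": 0},
    {"x": 0, "y": 0, "z": 0, "rx": 0, "ry": 0, "rz": 0},
  ],
)

```text
clock: 20.5
position: [0.4536, -0.1321, 0.1016]
ee_rot: [-1.13, 1.312, -1.323]
force: [-0.9, -0.3, 0.4]
width: 0.851
```

Run:
```python
from h import *
goal(np.r_[.445,-.130,.0255],CX)
snap("scene","s13",(190,130,360,280),4)
```

```text
t20.50 pos [ 0.4536 -0.1321  0.1016] F [-0.9063 -0.3182  0.3719] w 78.3mm
shift cm in tool now [-0.0867  7.6042 -0.9402] | in goal frame [-0.0792  7.6117 -0.8782] turn [-0.0082  0.0007  0.0009]
```

View pics/s13c.png

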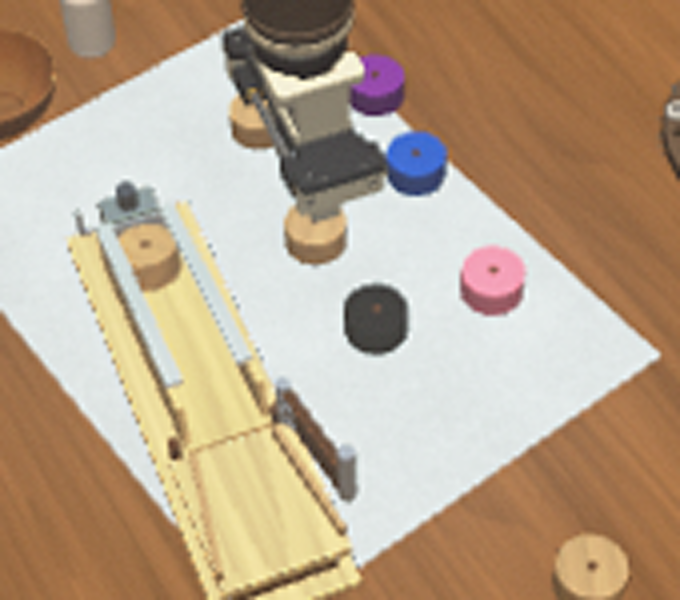

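Emit:
move_arm(
  series=[
    {"x": -0.1, "y": 2, "z": -0.9, "rx": -0.008, "ry": 0, "rz": 0},
    {"x": 0, "y": 2.5, "z": 0, "rx": 0, "ry": 0, "rz": 0},
    {"x": 0, "y": 1.5, "z": 0, "rx": 0, "ry": 0, "rz": 0},
    {"x": 0, "y": 0, "z": 0, "rx": 0, "ry": 0, "rz": 0},
  ],
)

```text
clock: 21.05
position: [0.4517, -0.13, 0.0442]
ee_rot: [-1.13, 1.31, -1.323]
force: [-0.1, -0.3, 0.2]
width: 0.852
```

Run:
```python
from h import *
goal(np.r_[.445,-.130,.0255],CX)
```

```text
t21.05 pos [ 0.4517 -0.13    0.0442] F [-0.0958 -0.2845  0.2142] w 78.4mm
shift cm in tool now [ 0.0937  1.8653 -0.6788] | in goal frame [ 0.0968  1.8714 -0.6612] turn [-0.0093  0.002   0.0009]
```

Emit:
move_arm(
  series=[
    {"x": 0.05, "y": 0.6, "z": -0.7, "rx": -0.009, "ry": 0, "rz": 0},
    {"x": 0, "y": 1.2, "z": -0.15, "rx": 0, "ry": 0, "rz": 0},
    {"x": 0, "y": 0.05, "z": -0.1, "rx": 0, "ry": 0, "rz": 0},
    {"x": 0, "y": 0, "z": 0, "rx": 0, "ry": 0, "rz": 0},
  ],
)

```text
clock: 21.55
position: [0.4435, -0.1293, 0.0264]
ee_rot: [-1.134, 1.314, -1.32]
force: [-1.0, -0.7, -0.3]
width: 0.853
```

Run:
```python
from h import *
goal(np.r_[.445,-.130,.0255],CX)
```

```text
t21.55 pos [ 0.4435 -0.1293  0.0264] F [-0.9627 -0.6814 -0.3138] w 78.5mm
shift cm in tool now [0.0439 0.0914 0.1543] | in goal frame [0.0437 0.0908 0.1547] turn [-0.0031  0.0022  0.0011]
```

Emit:
move_arm(
  series=[
    {"x": 0, "y": 0, "z": 0.15, "rx": 0, "ry": 0, "rz": 0},
    {"x": 0, "y": 0, "z": 0, "rx": 0, "ry": 0, "rz": 0},
    {"x": 0, "y": 0, "z": 0, "rx": 0, "ry": 0, "rz": 0},
    {"x": 0, "y": 0, "z": 0, "rx": 0, "ry": 0, "rz": 0},
  ],
  jaw=4,
  newtons=30,
)

```text
clock: 22.05
position: [0.4456, -0.1297, 0.0269]
ee_rot: [-1.134, 1.314, -1.32]
force: [1.2, 0.4, -1.9]
width: 0.605
```

Run:
```python
from h import *
goal(np.r_[(LAND+.008*CX)[:2],.19],CX)
```

```text
t22.05 pos [ 0.4456 -0.1297  0.0269] F [ 1.2445  0.4302 -1.8945] w 55.6mm
shift cm in tool now [-25.76   -16.2723  15.3305] | in goal frame [-25.8103 -16.3069  15.2087] turn [-0.0041  0.0021  0.0011]
```

Emit:
move_arm(
  series=[
    {"x": 0, "y": -5.5, "z": 0, "rx": 0, "ry": 0, "rz": 0},
    {"x": 0, "y": -5.5, "z": 0, "rx": 0, "ry": 0, "rz": 0},
    {"x": -1.5, "y": -5, "z": 0.8, "rx": 0, "ry": 0, "rz": 0},
    {"x": -5, "y": -1, "z": 3, "rx": 0, "ry": 0, "rz": 0},
    {"x": -5, "y": 0, "z": 3, "rx": 0, "ry": 0, "rz": 0},
    {"x": -5, "y": 0, "z": 3, "rx": 0, "ry": 0, "rz": 0},
    {"x": -5, "y": 0, "z": 3, "rx": 0, "ry": 0, "rz": 0},
    {"x": -3, "y": 0, "z": 1.8, "rx": 0, "ry": 0, "rz": 0},
    {"x": 0, "y": 0, "z": 0, "rx": 0, "ry": 0, "rz": 0},
  ],
)

```text
clock: 23.18
position: [0.63, 0.0969, 0.2017]
ee_rot: [-1.131, 1.319, -1.322]
force: [-0.4, 0.4, -0.6]
width: 0.6
```

Run:
```python
from h import *
goal(np.r_[(LAND+.008*CX)[:2],.0870],CX)
snap("scene","s14",(180,150,360,290),4)
```

```text
t23.18 pos [0.63   0.0969 0.2017] F [-0.3691  0.4125 -0.5949] w 55.2mm
shift cm in tool now [-0.6581 11.4752  0.3359] | in goal frame [-0.6559 11.4744  0.3657] turn [-0.0024 -0.0029  0.0001]
```

View pics/s14c.png

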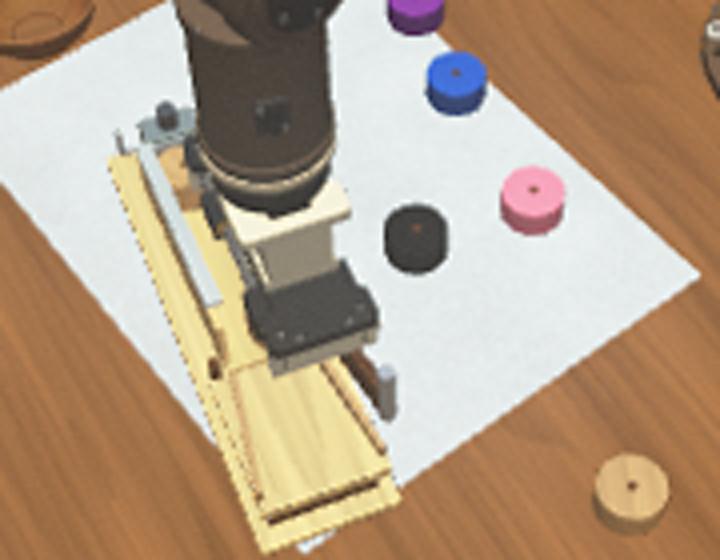

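Disc C is held (55 mm) and over the landing, so I lower it.

Emit:
move_arm(
  series=[
    {"x": -0.65, "y": 3.5, "z": 0.35, "rx": -0.002, "ry": 0, "rz": 0},
    {"x": 0, "y": 3.5, "z": 0.1, "rx": 0, "ry": 0, "rz": 0},
    {"x": 0, "y": 2, "z": 0.2, "rx": 0, "ry": 0, "rz": 0},
    {"x": 0, "y": 0, "z": 0, "rx": 0, "ry": 0, "rz": 0},
  ],
)

```text
clock: 23.72
position: [0.6347, 0.094, 0.11]
ee_rot: [-1.133, 1.325, -1.33]
force: [-0.9, -0.1, 0.3]
width: 0.603
```

Run:
```python
from h import *
goal(np.r_[(LAND+.008*CX)[:2],.0870],CX)
```

```text
t23.73 pos [0.6347 0.094  0.11  ] F [-0.8676 -0.1335  0.2848] w 55.5mm
shift cm in tool now [-0.8795  2.2984 -0.1523] | in goal frame [-0.8697  2.3027 -0.1447] turn [ 0.0005 -0.01    0.0049]
```

Emit:
move_arm(
  series=[
    {"x": -0.9, "y": 0.4, "z": -0.1, "rx": 0, "ry": -0.008, "rz": 0.005},
    {"x": 0, "y": 0.8, "z": 0, "rx": 0, "ry": 0, "rz": 0},
    {"x": 0, "y": 0.8, "z": 0, "rx": 0, "ry": 0, "rz": 0},
    {"x": 0, "y": 0, "z": 0, "rx": 0, "ry": 0, "rz": 0},
  ],
)

```text
clock: 24.22
position: [0.6359, 0.1026, 0.0916]
ee_rot: [-1.13, 1.319, -1.322]
force: [0.3, -0.1, -1.0]
width: 0.605
```

Run:
```python
from h import *
goal(np.r_[(LAND+.008*CX)[:2],.0870],CX)
```

```text
t24.23 pos [0.6359 0.1026 0.0916] F [ 0.2976 -0.1345 -0.989 ] w 55.6mm
shift cm in tool now [-0.0024  0.4596 -0.1328] | in goal frame [-0.0033  0.46   -0.1315] turn [-0.0027 -0.0029 -0.0012]
```

Emit:
move_arm(
  series=[
    {"x": 0, "y": 0.3, "z": -0.1, "rx": 0, "ry": 0, "rz": 0},
    {"x": 0, "y": 0.2, "z": 0, "rx": 0, "ry": 0, "rz": 0},
    {"x": 0, "y": 0, "z": 0, "rx": 0, "ry": 0, "rz": 0},
  ],
)

```text
clock: 24.6
position: [0.6351, 0.1028, 0.087]
ee_rot: [-1.129, 1.319, -1.322]
force: [-0.3, -1.1, 0.8]
width: 0.605
```

Emit:
move_arm(
  series=[
    {"x": 0, "y": 0, "z": 0, "rx": 0, "ry": 0, "rz": 0},
    {"x": 0, "y": 0, "z": 0, "rx": 0, "ry": 0, "rz": 0},
    {"x": 0, "y": -2.5, "z": 0, "rx": 0, "ry": 0, "rz": 0},
    {"x": 0, "y": -3.5, "z": 0, "rx": 0, "ry": 0, "rz": 0},
    {"x": 0, "y": 0, "z": 0, "rx": 0, "ry": 0, "rz": 0},
  ],
  jaw=7.6,
)

```text
clock: 25.22
position: [0.6351, 0.1027, 0.1483]
ee_rot: [-1.129, 1.319, -1.322]
force: [1.1, -0.3, -0.2]
width: 0.823
```

Emit:
move_arm(
  series=[
    {"x": -3, "y": 0, "z": 0, "rx": 0, "ry": 0, "rz": 0},
    {"x": -3, "y": 0, "z": 0, "rx": 0, "ry": 0, "rz": 0},
    {"x": -0.5, "y": 0, "z": 0, "rx": 0, "ry": 0, "rz": 0},
    {"x": 0, "y": 0, "z": 0, "rx": 0, "ry": 0, "rz": 0},
    {"x": 0, "y": 0, "z": 0, "rx": 0, "ry": 0, "rz": 0},
    {"x": 0, "y": 0, "z": 0, "rx": 0, "ry": 0, "rz": 0},
  ],
  jaw=0,
)

```text
clock: 25.98
position: [0.6445, 0.1632, 0.1458]
ee_rot: [-1.132, 1.322, -1.327]
force: [0.7, -0.2, 0.1]
width: 0.226
```

Run:
```python
from h import *
goal(np.r_[(LAND-.055*CX)[:2],.093],CX)
snap("scene","s15",(200,180,300,280),6)
```

```text
t25.98 pos [0.6445 0.1632 0.1458] F [ 0.67   -0.1628  0.1294] w 20.8mm
shift cm in tool now [-0.1971  5.2821 -0.0872] | in goal frame [-0.183   5.2827 -0.0791] turn [-0.0013 -0.0076  0.0028]
```

View pics/s15c.png

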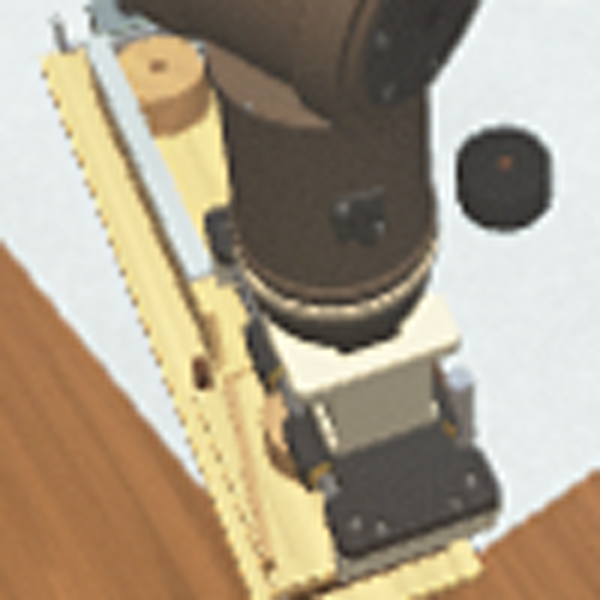

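Emit:
move_arm(
  series=[
    {"x": -0.5, "y": 1, "z": -0.1, "rx": 0, "ry": -0.005, "rz": 0.002},
    {"x": 0, "y": 2, "z": 0, "rx": 0, "ry": 0, "rz": 0},
    {"x": 0, "y": 2.2, "z": 0, "rx": 0, "ry": 0, "rz": 0},
    {"x": 0, "y": 0, "z": 0, "rx": 0, "ry": 0, "rz": 0},
  ],
)

```text
clock: 26.52
position: [0.6441, 0.1679, 0.0911]
ee_rot: [-1.133, 1.32, -1.322]
force: [-0.3, -0.6, -0.1]
width: 0.002
```

Run:
```python
from h import *
goal(np.r_[M[:2],.093],CX)
```

```text
t26.52 pos [0.6441 0.1679 0.0911] F [-0.2905 -0.6431 -0.1379] w 0.2mm
shift cm in tool now [11.9775 -0.181   0.067 ] | in goal frame [11.9776 -0.1879  0.0296] turn [-0.0011 -0.0031  0.0006]
```

Emit:
move_arm(
  series=[
    {"x": 1.2, "y": -0.05, "z": 0, "rx": 0, "ry": 0, "rz": 0},
    {"x": 1.2, "y": 0, "z": 0, "rx": 0, "ry": 0, "rz": 0},
    {"x": 1.2, "y": 0, "z": 0, "rx": 0, "ry": 0, "rz": 0},
    {"x": 1.2, "y": 0, "z": 0, "rx": 0, "ry": 0, "rz": 0},
    {"x": 1.2, "y": 0, "z": 0, "rx": 0, "ry": 0, "rz": 0},
    {"x": 1.2, "y": 0, "z": 0, "rx": 0, "ry": 0, "rz": 0},
    {"x": 1.2, "y": 0, "z": 0, "rx": 0, "ry": 0, "rz": 0},
    {"x": 1.2, "y": 0, "z": 0, "rx": 0, "ry": 0, "rz": 0},
  ],
)

```text
clock: 27.52
position: [0.63, 0.0664, 0.0945]
ee_rot: [-1.128, 1.318, -1.324]
force: [0.1, 0.8, 0.5]
width: 0.003
```

Run:
```python
from h import *
goal(lane(-.246,0,.030),CX); where()
```

```text
t27.52 pos [0.63   0.0664 0.0945] F [0.1009 0.7908 0.4542] w 0.3mm
shift cm in tool now [ 1.7303  0.4473 -0.0847] | in goal frame [ 1.7296  0.4494 -0.0889] turn [-0.0051 -0.0037 -0.0009]
chute x -0.2636 y 0.0009 h 0.0314
```

Emit:
move_arm(
  series=[
    {"x": 1.2, "y": 0.2, "z": -0.1, "rx": -0.004, "ry": 0, "rz": 0},
    {"x": 1.2, "y": 0.2, "z": 0, "rx": 0, "ry": 0, "rz": 0},
    {"x": 1.2, "y": 0.22, "z": 0, "rx": 0, "ry": 0, "rz": 0},
    {"x": 1.2, "y": 0.22, "z": 0, "rx": 0, "ry": 0, "rz": 0},
    {"x": 1.2, "y": 0.22, "z": 0, "rx": 0, "ry": 0, "rz": 0},
  ],
)

```text
clock: 28.15
position: [0.6192, 0.0032, 0.0831]
ee_rot: [-1.131, 1.321, -1.321]
force: [-0.6, 0.1, 1.6]
width: 0.003
```

Run:
```python
from h import *
goal(lane(-.13,0,.030),CX); where()
```

```text
t28.15 pos [0.6192 0.0032 0.0831] F [-0.5669  0.0836  1.5858] w 0.2mm
shift cm in tool now [6.751  1.3199 0.0569] | in goal frame [6.7497 1.3273 0.0347] turn [-0.001  -0.0035 -0.0011]
chute x -0.1985 y -0.0003 h 0.0314
```

Emit:
move_arm(
  series=[
    {"x": 1.2, "y": 0.2, "z": 0.03, "rx": 0, "ry": 0, "rz": 0},
    {"x": 1.2, "y": 0.22, "z": 0, "rx": 0, "ry": 0, "rz": 0},
    {"x": 1.2, "y": 0.22, "z": 0, "rx": 0, "ry": 0, "rz": 0},
  ],
)

```text
clock: 28.52
position: [0.6136, -0.0349, 0.0762]
ee_rot: [-1.131, 1.321, -1.321]
force: [-0.3, 0.3, 0.8]
width: 0.007
```

Run:
```python
from h import *
goal(lane(-.13,0,.030),CX); where()
```

```text
t28.52 pos [ 0.6136 -0.0349  0.0762] F [-0.3099  0.3123  0.8297] w 0.7mm
shift cm in tool now [2.8924 0.6301 0.0276] | in goal frame [2.8917 0.6333 0.0179] turn [-0.001  -0.0036 -0.0011]
chute x -0.1594 y -0.0002 h 0.0312
```

Emit:
move_arm(
  series=[
    {"x": 1.1, "y": 0.22, "z": 0.02, "rx": 0, "ry": 0, "rz": 0},
    {"x": 1.0, "y": 0.2, "z": 0, "rx": 0, "ry": 0, "rz": 0},
    {"x": 0.6, "y": 0.12, "z": 0, "rx": 0, "ry": 0, "rz": 0},
    {"x": 0.4, "y": 0.07, "z": 0, "rx": 0, "ry": 0, "rz": 0},
    {"x": 0.3, "y": 0.05, "z": 0, "rx": 0, "ry": 0, "rz": 0},
  ],
)

```text
clock: 29.15
position: [0.6087, -0.0693, 0.0694]
ee_rot: [-1.129, 1.321, -1.319]
force: [1.0, 10.0, 5.6]
width: 0.003
```

Run:
```python
from h import *
goal(lane(-.125,0,.030),CX); where()
```

```text
t29.15 pos [ 0.6087 -0.0693  0.0694] F [1.0273 9.9936 5.6229] w 0.2mm
shift cm in tool now [-0.0853  0.0384 -0.0191] | in goal frame [-0.0855  0.0381 -0.0187] turn [-0.0017 -0.003  -0.0037]
chute x -0.1241 y 0.0002 h 0.0305
```

Emit:
move_arm(
  series=[
    {"x": -0.5, "y": 0, "z": 0, "rx": 0, "ry": 0, "rz": 0},
    {"x": 0, "y": -4, "z": 0, "rx": 0, "ry": 0, "rz": 0},
    {"x": 0, "y": -5, "z": 0, "rx": 0, "ry": 0, "rz": 0},
    {"x": 2, "y": -1, "z": -5, "rx": 0, "ry": 0, "rz": 0},
    {"x": 4, "y": 0, "z": -4, "rx": 0, "ry": 0, "rz": 0},
    {"x": 4, "y": 0, "z": -3, "rx": 0, "ry": 0, "rz": 0},
    {"x": 4, "y": 0, "z": -1, "rx": 0, "ry": 0, "rz": 0},
    {"x": 4, "y": 0, "z": -1, "rx": 0, "ry": 0, "rz": 0},
    {"x": 0, "y": 0, "z": 0, "rx": 0, "ry": 0, "rz": 0},
  ],
  jaw=7.8,
)

```text
clock: 30.28
position: [0.4396, -0.2232, 0.1718]
ee_rot: [-1.132, 1.316, -1.317]
force: [-0.4, -0.1, 0.8]
width: 0.849
```

Run:
```python
from h import *
goal(np.r_[.4205,-.279,.1],CX)
snap("scene","s16",(190,130,360,280),4)
snap("top","t16",(190,140,420,290),3.4)
```

```text
t30.27 pos [ 0.4396 -0.2232  0.1718] F [-0.3633 -0.103   0.8359] w 78.1mm
shift cm in tool now [ 5.8175  7.164  -1.0828] | in goal frame [ 5.8059  7.1784 -1.049 ] turn [-0.0026  0.0026 -0.002 ]
```

View pics/s16c.png

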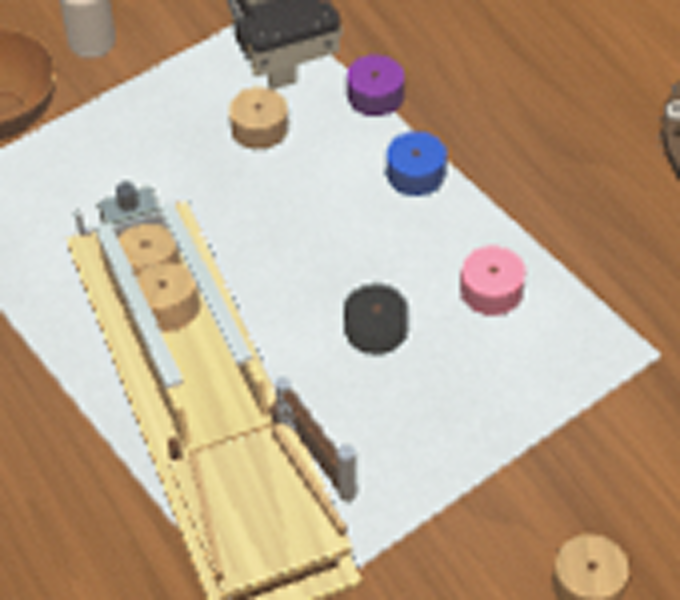

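View pics/t16c.png

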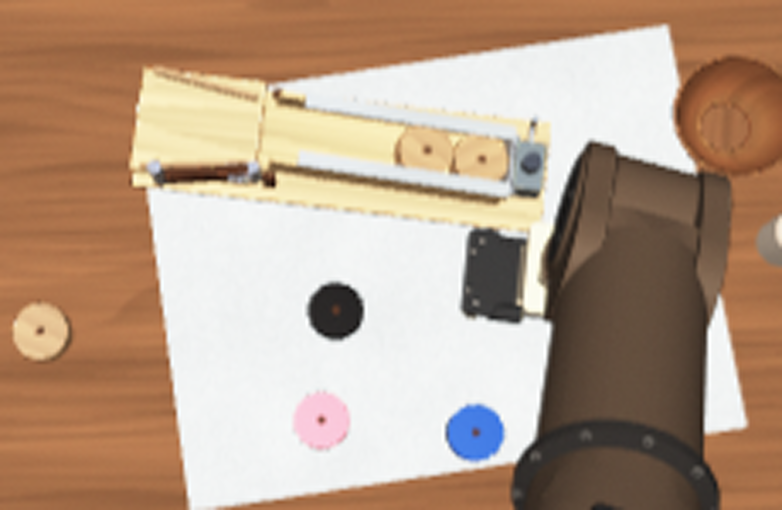

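Emit:
move_arm(
  series=[
    {"x": 5.8, "y": 1, "z": -1.1, "rx": 0, "ry": 0, "rz": 0},
    {"x": 0, "y": 3, "z": 0, "rx": 0, "ry": 0, "rz": 0},
    {"x": 0, "y": 3, "z": 0, "rx": 0, "ry": 0, "rz": 0},
    {"x": 0, "y": 0, "z": 0, "rx": 0, "ry": 0, "rz": 0},
  ],
)

```text
clock: 30.88
position: [0.427, -0.2722, 0.1007]
ee_rot: [-1.135, 1.303, -1.307]
force: [0.5, 0.9, -0.5]
width: 0.849
```

Run:
```python
from h import *
goal(np.r_[.4205,-.279,.0255],CX)
```

```text
t30.88 pos [ 0.427  -0.2722  0.1007] F [ 0.5301  0.8641 -0.4516] w 78.1mm
shift cm in tool now [ 0.7998  7.5165 -0.6019] | in goal frame [ 0.7734  7.5242 -0.5361] turn [-0.007   0.0169 -0.0048]
```

Emit:
move_arm(
  series=[
    {"x": 0.8, "y": 1.5, "z": -0.6, "rx": -0.007, "ry": 0.015, "rz": -0.005},
    {"x": 0, "y": 2.5, "z": 0, "rx": 0, "ry": 0, "rz": 0},
    {"x": 0, "y": 2, "z": 0, "rx": 0, "ry": 0, "rz": 0},
    {"x": 0, "y": 0, "z": 0, "rx": 0, "ry": 0, "rz": 0},
  ],
)

```text
clock: 31.38
position: [0.4224, -0.2793, 0.041]
ee_rot: [-1.136, 1.313, -1.32]
force: [-0.1, -0.3, 0.1]
width: 0.853
```

Run:
```python
from h import *
goal(np.r_[.4205,-.279,.0255],CX)
```

```text
t31.38 pos [ 0.4224 -0.2793  0.041 ] F [-0.0638 -0.2872  0.066 ] w 78.5mm
shift cm in tool now [-0.0025  1.5516 -0.1967] | in goal frame [ 0.0019  1.5523 -0.1913] turn [-0.0035  0.0034  0.0024]
```

Emit:
move_arm(
  series=[
    {"x": 0, "y": 0.8, "z": -0.2, "rx": 0, "ry": 0, "rz": 0},
    {"x": 0, "y": 0.7, "z": -0.1, "rx": 0, "ry": 0, "rz": 0},
    {"x": 0, "y": 0, "z": 0, "rx": 0, "ry": 0, "rz": 0},
  ],
)

```text
clock: 31.75
position: [0.4203, -0.2794, 0.0268]
ee_rot: [-1.135, 1.31, -1.322]
force: [-0.5, -0.5, 0.2]
width: 0.851
```

Emit:
move_arm(
  series=[
    {"x": 0, "y": 0, "z": 0, "rx": 0, "ry": 0, "rz": 0},
    {"x": 0, "y": 0, "z": 0, "rx": 0, "ry": 0, "rz": 0},
    {"x": 0, "y": 0, "z": 0, "rx": 0, "ry": 0, "rz": 0},
    {"x": 0, "y": 0, "z": 0, "rx": 0, "ry": 0, "rz": 0},
  ],
  jaw=4,
  newtons=30,
)

```text
clock: 32.25
position: [0.4208, -0.2797, 0.0276]
ee_rot: [-1.134, 1.309, -1.323]
force: [-0.3, 1.0, -0.5]
width: 0.604
```

Run:
```python
from h import *
goal(np.r_[(LAND+.008*CX)[:2],.19],CX)
```

```text
t32.25 pos [ 0.4208 -0.2797  0.0276] F [-0.3304  0.9792 -0.5407] w 55.5mm
shift cm in tool now [-40.8993 -16.2909  15.6675] | in goal frame [-41.0144 -16.24    15.4175] turn [-0.0072  0.0032  0.004 ]
```

Emit:
move_arm(
  series=[
    {"x": 0, "y": -5.5, "z": 0, "rx": 0, "ry": 0, "rz": 0},
    {"x": 0, "y": -5.5, "z": 0, "rx": 0, "ry": 0, "rz": 0},
    {"x": -2, "y": -5, "z": 0.8, "rx": 0, "ry": 0, "rz": 0},
    {"x": -5.2, "y": -1, "z": 2, "rx": 0, "ry": 0, "rz": 0},
    {"x": -5.2, "y": 0, "z": 2, "rx": 0, "ry": 0, "rz": 0},
    {"x": -5.2, "y": 0, "z": 2, "rx": 0, "ry": 0, "rz": 0},
    {"x": -5.2, "y": 0, "z": 2, "rx": 0, "ry": 0, "rz": 0},
    {"x": -5.2, "y": 0, "z": 2, "rx": 0, "ry": 0, "rz": 0},
    {"x": -5, "y": 0, "z": 2, "rx": 0, "ry": 0, "rz": 0},
    {"x": -5, "y": 0, "z": 2, "rx": 0, "ry": 0, "rz": 0},
    {"x": -3, "y": 0, "z": 1, "rx": 0, "ry": 0, "rz": 0},
    {"x": 0, "y": 0, "z": 0, "rx": 0, "ry": 0, "rz": 0},
  ],
)

```text
clock: 33.75
position: [0.6428, 0.1142, 0.2023]
ee_rot: [-1.13, 1.314, -1.327]
force: [-0.8, 0.4, -0.7]
width: 0.601
```

Run:
```python
from h import *
goal(np.r_[(LAND+.008*CX)[:2],.088],CX)
snap("scene","s17",(180,150,360,290),4)
```

```text
t33.75 pos [0.6428 0.1142 0.2023] F [-0.7659  0.4292 -0.741 ] w 55.3mm
shift cm in tool now [ 1.2141 11.4305 -0.7218] | in goal frame [ 1.2459 11.432  -0.6399] turn [-0.0074 -0.0024  0.0029]
```

View pics/s17c.png

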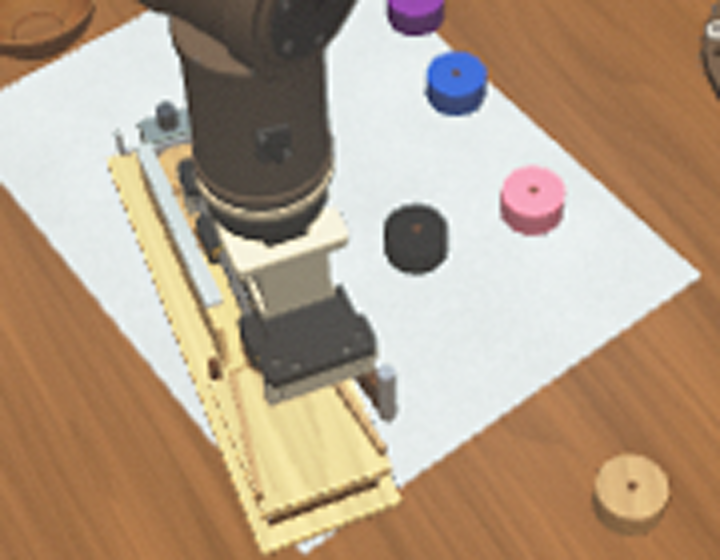

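Emit:
move_arm(
  series=[
    {"x": 1.2, "y": 3.5, "z": -0.7, "rx": -0.007, "ry": 0, "rz": 0.003},
    {"x": 0, "y": 3.5, "z": 0, "rx": 0, "ry": 0, "rz": 0},
    {"x": 0, "y": 2, "z": 0, "rx": 0, "ry": 0, "rz": 0},
    {"x": 0, "y": 0, "z": 0, "rx": 0, "ry": 0, "rz": 0},
  ],
)

```text
clock: 34.3
position: [0.6326, 0.094, 0.1107]
ee_rot: [-1.132, 1.324, -1.33]
force: [-0.2, -0.6, 0.7]
width: 0.604
```

Run:
```python
from h import *
goal(np.r_[(LAND+.008*CX)[:2],.088],CX)
```

```text
t34.30 pos [0.6326 0.094  0.1107] F [-0.1536 -0.5967  0.7024] w 55.6mm
shift cm in tool now [-0.9141  2.2609  0.0564] | in goal frame [-0.9027  2.2652  0.0673] turn [-0.0007 -0.0102  0.0048]
```

Emit:
move_arm(
  series=[
    {"x": -0.9, "y": 0.4, "z": 0.05, "rx": 0, "ry": -0.008, "rz": 0.005},
    {"x": 0, "y": 0.8, "z": 0, "rx": 0, "ry": 0, "rz": 0},
    {"x": 0, "y": 0.8, "z": 0, "rx": 0, "ry": 0, "rz": 0},
    {"x": 0, "y": 0, "z": 0, "rx": 0, "ry": 0, "rz": 0},
  ],
)

```text
clock: 34.8
position: [0.6359, 0.1025, 0.0921]
ee_rot: [-1.129, 1.318, -1.322]
force: [0.0, -0.5, -1.4]
width: 0.606
```

Run:
```python
from h import *
goal(np.r_[(LAND+.008*CX)[:2],.088],CX)
```

```text
t34.80 pos [0.6359 0.1025 0.0921] F [ 0.0189 -0.4764 -1.357 ] w 55.8mm
shift cm in tool now [-0.0111  0.4131 -0.1394] | in goal frame [-0.0121  0.4137 -0.1376] turn [-0.0043 -0.0031 -0.0015]
```

Emit:
move_arm(
  series=[
    {"x": 0, "y": 0.25, "z": -0.1, "rx": 0, "ry": 0, "rz": 0},
    {"x": 0, "y": 0.17, "z": 0, "rx": 0, "ry": 0, "rz": 0},
    {"x": 0, "y": 0, "z": 0, "rx": 0, "ry": 0, "rz": 0},
  ],
)

```text
clock: 35.17
position: [0.6351, 0.1027, 0.0881]
ee_rot: [-1.128, 1.318, -1.322]
force: [0.1, 0.1, -1.0]
width: 0.605
```

Emit:
move_arm(
  series=[
    {"x": 0, "y": 0, "z": 0, "rx": 0, "ry": 0, "rz": 0},
    {"x": 0, "y": 0, "z": 0, "rx": 0, "ry": 0, "rz": 0},
    {"x": 0, "y": -2.5, "z": 0, "rx": 0, "ry": 0, "rz": 0},
    {"x": 0, "y": -3.5, "z": 0, "rx": 0, "ry": 0, "rz": 0},
    {"x": 0, "y": 0, "z": 0, "rx": 0, "ry": 0, "rz": 0},
  ],
  jaw=7.6,
)

```text
clock: 35.8
position: [0.6351, 0.1027, 0.1499]
ee_rot: [-1.128, 1.318, -1.322]
force: [0.0, 0.0, 0.2]
width: 0.829
```

Emit:
move_arm(
  series=[
    {"x": -3, "y": 0, "z": 0, "rx": 0, "ry": 0, "rz": 0},
    {"x": -3, "y": 0, "z": 0, "rx": 0, "ry": 0, "rz": 0},
    {"x": -1, "y": 0, "z": 0, "rx": 0, "ry": 0, "rz": 0},
    {"x": 0, "y": 0, "z": 0, "rx": 0, "ry": 0, "rz": 0},
    {"x": 0, "y": 0, "z": 0, "rx": 0, "ry": 0, "rz": 0},
    {"x": 0, "y": 0, "z": 0, "rx": 0, "ry": 0, "rz": 0},
  ],
  jaw=0,
)

```text
clock: 36.55
position: [0.6454, 0.1684, 0.1478]
ee_rot: [-1.13, 1.321, -1.328]
force: [-0.2, -0.6, -0.3]
width: 0.225
```

Run:
```python
from h import *
goal(np.r_[(LAND-.06*CX)[:2],.092],CX)
snap("scene","s18",(200,180,300,280),6)
```

```text
t36.55 pos [0.6454 0.1684 0.1478] F [-0.1967 -0.5865 -0.3248] w 20.7mm
shift cm in tool now [-0.1621  5.5816 -0.1093] | in goal frame [-0.1497  5.5823 -0.0894] turn [-0.0034 -0.0075  0.0023]
```

View pics/s18c.png

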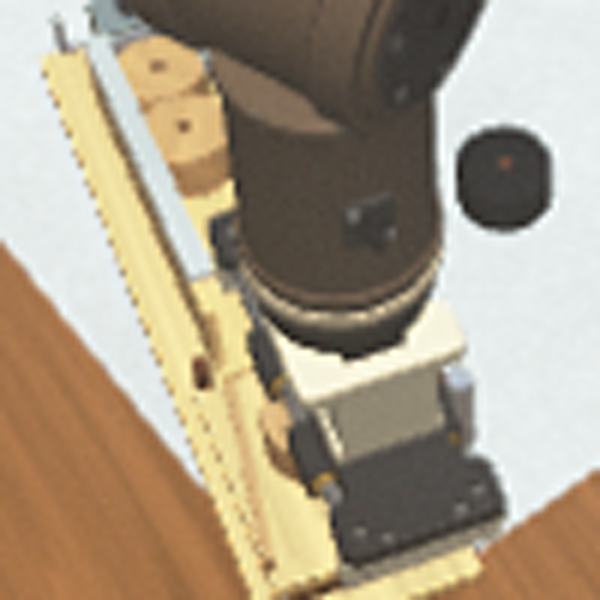

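Disc three sits on the landing. I push it down the lane the same way.

Emit:
move_arm(
  series=[
    {"x": -0.3, "y": 1, "z": -0.1, "rx": -0.003, "ry": -0.005, "rz": 0.002},
    {"x": 0, "y": 2, "z": 0, "rx": 0, "ry": 0, "rz": 0},
    {"x": 0, "y": 2.3, "z": 0, "rx": 0, "ry": 0, "rz": 0},
    {"x": 0, "y": 0, "z": 0, "rx": 0, "ry": 0, "rz": 0},
  ],
)

```text
clock: 37.1
position: [0.6448, 0.17, 0.0921]
ee_rot: [-1.133, 1.322, -1.322]
force: [0.6, 0.7, 0.4]
width: 0.007
```

Run:
```python
from h import *
goal(np.r_[M[:2],.093],CX)
```

```text
t37.10 pos [0.6448 0.17   0.0921] F [0.5814 0.7299 0.3719] w 0.6mm
shift cm in tool now [12.2019 -0.0828  0.042 ] | in goal frame [12.202  -0.0905 -0.0041] turn [ 0.0002 -0.0038  0.0006]
```

Emit:
move_arm(
  series=[
    {"x": 1.2, "y": 0, "z": 0, "rx": 0, "ry": 0, "rz": 0},
    {"x": 1.2, "y": 0, "z": 0, "rx": 0, "ry": 0, "rz": 0},
    {"x": 1.2, "y": 0, "z": 0, "rx": 0, "ry": 0, "rz": 0},
    {"x": 1.2, "y": 0, "z": 0, "rx": 0, "ry": 0, "rz": 0},
    {"x": 1.2, "y": 0, "z": 0, "rx": 0, "ry": 0, "rz": 0},
    {"x": 1.2, "y": 0, "z": 0, "rx": 0, "ry": 0, "rz": 0},
    {"x": 1.2, "y": 0, "z": 0, "rx": 0, "ry": 0, "rz": 0},
    {"x": 1.2, "y": 0, "z": 0, "rx": 0, "ry": 0, "rz": 0},
  ],
)

```text
clock: 38.1
position: [0.6306, 0.0684, 0.0951]
ee_rot: [-1.129, 1.319, -1.324]
force: [0.2, -0.1, -0.0]
width: -0.0
```

Run:
```python
from h import *
goal(lane(-.246,0,.030),CX); where()
```

```text
t38.10 pos [0.6306 0.0684 0.0951] F [ 0.2007 -0.0808 -0.0132] w -0.0mm
shift cm in tool now [ 1.9422  0.5046 -0.1128] | in goal frame [ 1.9413  0.5066 -0.1196] turn [-0.0038 -0.0045 -0.0008]
chute x -0.2657 y 0.0012 h 0.0316
```

Emit:
move_arm(
  series=[
    {"x": 1.2, "y": 0.2, "z": -0.1, "rx": -0.004, "ry": 0, "rz": 0},
    {"x": 1.2, "y": 0.2, "z": 0, "rx": 0, "ry": 0, "rz": 0},
    {"x": 1.2, "y": 0.22, "z": 0, "rx": 0, "ry": 0, "rz": 0},
    {"x": 1.2, "y": 0.22, "z": 0, "rx": 0, "ry": 0, "rz": 0},
    {"x": 0.8, "y": 0.15, "z": 0, "rx": 0, "ry": 0, "rz": 0},
  ],
)

```text
clock: 38.72
position: [0.6202, 0.0089, 0.0843]
ee_rot: [-1.132, 1.323, -1.322]
force: [-0.3, 0.8, 1.1]
width: 0.006
```

Run:
```python
from h import *
goal(lane(-.182,0,.030),CX); where()
```

```text
t38.73 pos [0.6202 0.0089 0.0843] F [-0.3373  0.8478  1.059 ] w 0.6mm
shift cm in tool now [2.2065 0.5428 0.0273] | in goal frame [2.2062 0.5443 0.016 ] turn [ 0.0006 -0.005  -0.0007]
chute x -0.2044 y -0.0002 h 0.0316
```

Emit:
move_arm(
  series=[
    {"x": 0.9, "y": 0.18, "z": 0, "rx": 0, "ry": 0, "rz": 0},
    {"x": 0.7, "y": 0.15, "z": 0, "rx": 0, "ry": 0, "rz": 0},
    {"x": 0.4, "y": 0.08, "z": 0, "rx": 0, "ry": 0, "rz": 0},
    {"x": 0.4, "y": 0.06, "z": 0, "rx": 0, "ry": 0, "rz": 0},
  ],
)

```text
clock: 39.22
position: [0.6167, -0.0149, 0.0795]
ee_rot: [-1.13, 1.323, -1.32]
force: [1.4, 11.6, 4.2]
width: 0.006
```

Run:
```python
from h import *
goal(lane(-.182,0,.030),CX); where()
```

```text
t39.23 pos [ 0.6167 -0.0149  0.0795] F [ 1.4244 11.5583  4.1663] w 0.5mm
shift cm in tool now [-0.203   0.0631  0.0047] | in goal frame [-0.2031  0.0625  0.0056] turn [-0.0001 -0.0043 -0.0028]
chute x -0.1799 y -0.0001 h 0.0310
```

Emit:
move_arm(
  series=[
    {"x": -0.5, "y": 0, "z": 0, "rx": 0, "ry": 0, "rz": 0},
    {"x": 0, "y": -5, "z": 0, "rx": 0, "ry": 0, "rz": 0},
    {"x": 0, "y": -5, "z": 0, "rx": 0, "ry": 0, "rz": 0},
    {"x": -4, "y": -2, "z": -2, "rx": 0, "ry": 0, "rz": 0},
    {"x": -5, "y": 0, "z": -3, "rx": 0, "ry": 0, "rz": 0},
    {"x": -5, "y": 0, "z": -3, "rx": 0, "ry": 0, "rz": 0},
    {"x": -5, "y": 0, "z": -3, "rx": 0, "ry": 0, "rz": 0},
    {"x": -4, "y": 0, "z": -2, "rx": 0, "ry": 0, "rz": 0},
    {"x": 0, "y": 0, "z": 0, "rx": 0, "ry": 0, "rz": 0},
  ],
  jaw=7.8,
)

```text
clock: 40.35
position: [0.5212, 0.2453, 0.2038]
ee_rot: [-1.13, 1.322, -1.32]
force: [-0.5, -0.5, 0.3]
width: 0.842
```

Run:
```python
from h import *
goal(np.r_[.4385,.2757,.1],CX)
snap("scene","s19",(190,130,360,290),3.7)
snap("top","t19",(190,140,420,290),3.4)
```

```text
t40.35 pos [0.5212 0.2453 0.2038] F [-0.5351 -0.5233  0.3477] w 77.5mm
shift cm in tool now [-1.707  10.3823 -8.6462] | in goal frame [-1.7645 10.3821 -8.635 ] turn [-0.0005 -0.0035 -0.0026]
```

View pics/s19c.png

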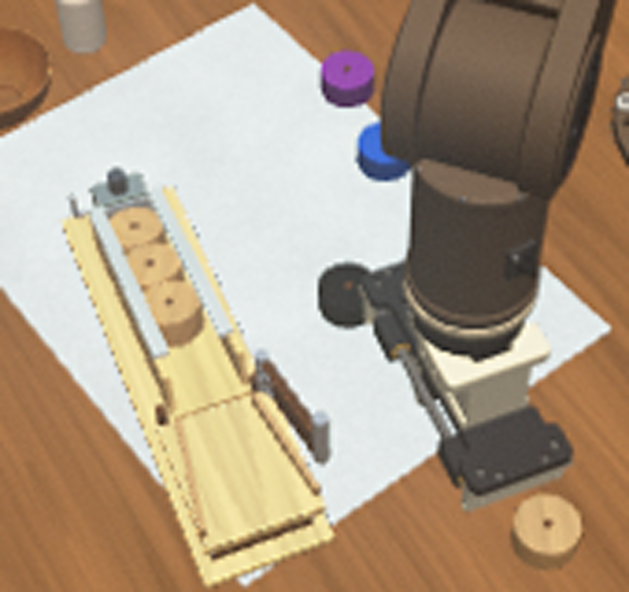

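View pics/t19c.png

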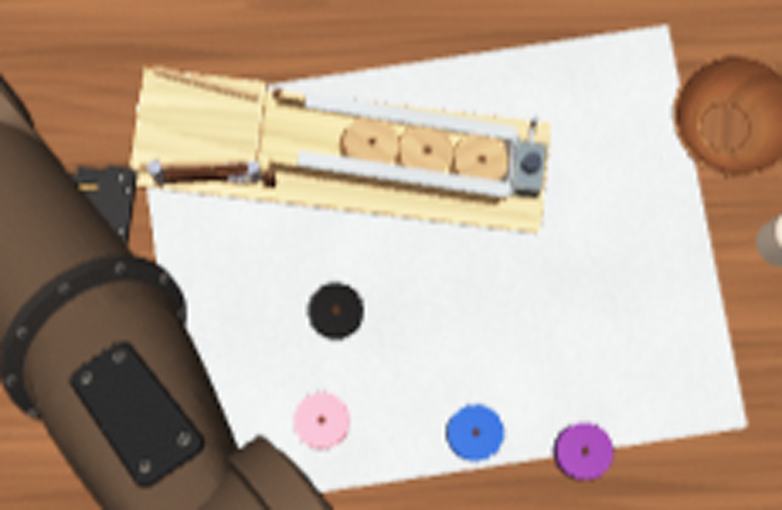

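Emit:
move_arm(
  series=[
    {"x": -1.7, "y": 2, "z": -4, "rx": 0, "ry": 0, "rz": 0},
    {"x": 0, "y": 4, "z": -4, "rx": 0, "ry": 0, "rz": 0},
    {"x": 0, "y": 4, "z": -0.6, "rx": 0, "ry": 0, "rz": 0},
    {"x": 0, "y": 0, "z": 0, "rx": 0, "ry": 0, "rz": 0},
  ],
)

```text
clock: 40.95
position: [0.4441, 0.2653, 0.1016]
ee_rot: [-1.121, 1.329, -1.338]
force: [-0.2, -0.3, 0.5]
width: 0.848
```

Run:
```python
from h import *
print(plane("scene",(548.5/3.7+190-.5,524.5/3.7+130-.5),.03))
goal(np.r_[.4385,.2757,.0255],CX)
```

```text
[0.4393 0.2762 0.03  ]
t40.95 pos [0.4441 0.2653 0.1016] F [-0.1597 -0.2694  0.5173] w 78.0mm
shift cm in tool now [-0.9395  7.6046 -0.7638] | in goal frame [-0.9411  7.6101 -0.7044] turn [-0.0053 -0.0204  0.0018]
```

Emit:
move_arm(
  series=[
    {"x": -0.95, "y": 1.5, "z": -0.7, "rx": -0.005, "ry": -0.018, "rz": 0},
    {"x": 0, "y": 2.5, "z": 0, "rx": 0, "ry": 0, "rz": 0},
    {"x": 0, "y": 2, "z": 0, "rx": 0, "ry": 0, "rz": 0},
    {"x": 0, "y": 0, "z": 0, "rx": 0, "ry": 0, "rz": 0},
  ],
)

```text
clock: 41.45
position: [0.4447, 0.2774, 0.0431]
ee_rot: [-1.125, 1.319, -1.324]
force: [-1.7, -0.1, 0.3]
width: 0.846
```

Run:
```python
from h import *
goal(np.r_[.4388,.2757,.0255],CX)
```

```text
t41.45 pos [0.4447 0.2774 0.0431] F [-1.6535 -0.1269  0.3423] w 77.8mm
shift cm in tool now [ 0.2671  1.7565 -0.5651] | in goal frame [ 0.2586  1.7608 -0.5557] turn [-0.0062 -0.0055 -0.0031]
```

Emit:
move_arm(
  series=[
    {"x": 0.25, "y": 0.5, "z": -0.6, "rx": -0.006, "ry": 0, "rz": -0.003},
    {"x": 0, "y": 1.2, "z": -0.1, "rx": 0, "ry": 0, "rz": 0},
    {"x": 0, "y": 0, "z": 0, "rx": 0, "ry": 0, "rz": 0},
  ],
)

```text
clock: 41.82
position: [0.4386, 0.2769, 0.0271]
ee_rot: [-1.128, 1.322, -1.323]
force: [1.1, -0.1, 0.5]
width: 0.848
```

Emit:
move_arm(
  series=[
    {"x": 0, "y": 0, "z": 0, "rx": 0, "ry": 0, "rz": 0},
    {"x": 0, "y": 0, "z": 0, "rx": 0, "ry": 0, "rz": 0},
    {"x": 0, "y": 0, "z": 0, "rx": 0, "ry": 0, "rz": 0},
    {"x": 0, "y": 0, "z": 0, "rx": 0, "ry": 0, "rz": 0},
  ],
  jaw=4,
  newtons=30,
)

```text
clock: 42.32
position: [0.4391, 0.2773, 0.0278]
ee_rot: [-1.127, 1.322, -1.323]
force: [-0.5, -0.7, -0.4]
width: 0.603
```

Run:
```python
from h import *
goal(np.r_[(LAND+.008*CX)[:2],.19],CX)
```

```text
t42.33 pos [0.4391 0.2773 0.0278] F [-0.5177 -0.7112 -0.3514] w 55.5mm
shift cm in tool now [ 14.146  -16.1949  22.075 ] | in goal frame [ 14.33   -16.2227  21.9354] turn [-0.0033 -0.0061 -0.0031]
```

Emit:
move_arm(
  series=[
    {"x": 0, "y": -5.5, "z": 0, "rx": 0, "ry": 0, "rz": 0},
    {"x": 0, "y": -5.5, "z": 0, "rx": 0, "ry": 0, "rz": 0},
    {"x": 1, "y": -5, "z": 1.6, "rx": 0, "ry": 0, "rz": 0},
    {"x": 3, "y": -1, "z": 4.7, "rx": 0, "ry": 0, "rz": 0},
    {"x": 3, "y": 0, "z": 4.7, "rx": 0, "ry": 0, "rz": 0},
    {"x": 3, "y": 0, "z": 4.7, "rx": 0, "ry": 0, "rz": 0},
    {"x": 3, "y": 0, "z": 4.7, "rx": 0, "ry": 0, "rz": 0},
    {"x": 0.8, "y": 0, "z": 1, "rx": 0, "ry": 0, "rz": 0},
    {"x": 0, "y": 0, "z": 0, "rx": 0, "ry": 0, "rz": 0},
  ],
)

```text
clock: 43.45
position: [0.6334, 0.1037, 0.204]
ee_rot: [-1.128, 1.318, -1.32]
force: [-0.6, 1.3, -1.0]
width: 0.603
```

Run:
```python
from h import *
goal(np.r_[(LAND+.008*CX)[:2],.088],CX)
snap("scene","s20",(180,150,360,290),4)
```

```text
t43.45 pos [0.6334 0.1037 0.204 ] F [-0.5553  1.3484 -1.0439] w 55.5mm
shift cm in tool now [ 0.1047 11.5987  0.0793] | in goal frame [ 0.0678 11.5986  0.1264] turn [-0.0041 -0.0015 -0.0032]
```

View pics/s20c.png

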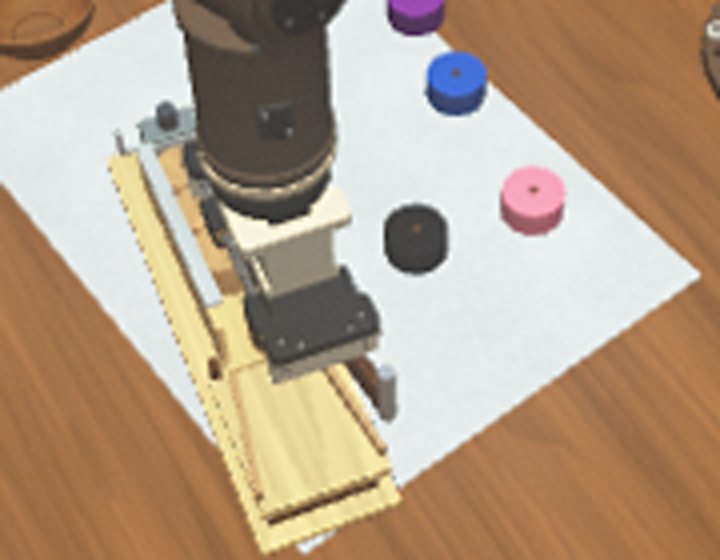

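Emit:
move_arm(
  series=[
    {"x": -0.1, "y": 3.5, "z": 0.2, "rx": -0.004, "ry": 0, "rz": -0.003},
    {"x": -0.2, "y": 3.5, "z": 0.1, "rx": 0, "ry": 0, "rz": 0},
    {"x": -0.2, "y": 2, "z": 0.1, "rx": 0, "ry": 0, "rz": 0},
    {"x": 0, "y": 0, "z": 0, "rx": 0, "ry": 0, "rz": 0},
  ],
)

```text
clock: 44.0
position: [0.6335, 0.1171, 0.1134]
ee_rot: [-1.137, 1.315, -1.309]
force: [-0.2, 0.3, -0.6]
width: 0.6
```

Run:
```python
from h import *
goal(np.r_[(LAND+.008*CX)[:2],.088],CX)
```

```text
t44.00 pos [0.6335 0.1171 0.1134] F [-0.1806  0.3037 -0.5861] w 55.2mm
shift cm in tool now [1.4093 2.5361 0.3082] | in goal frame [1.397  2.5416 0.3183] turn [ 0.001   0.0091 -0.0037]
```

Emit:
move_arm(
  series=[
    {"x": 1.4, "y": 0.5, "z": 0.3, "rx": 0, "ry": 0.008, "rz": -0.003},
    {"x": 0, "y": 0.8, "z": 0, "rx": 0, "ry": 0, "rz": 0},
    {"x": 0, "y": 0.8, "z": 0, "rx": 0, "ry": 0, "rz": 0},
    {"x": 0, "y": 0, "z": 0, "rx": 0, "ry": 0, "rz": 0},
  ],
)

```text
clock: 44.5
position: [0.6349, 0.1031, 0.094]
ee_rot: [-1.132, 1.317, -1.317]
force: [-1.1, -0.1, -0.5]
width: 0.605
```

Run:
```python
from h import *
goal(np.r_[(LAND+.008*CX)[:2],.088],CX)
```

```text
t44.50 pos [0.6349 0.1031 0.094 ] F [-1.0657 -0.1498 -0.4914] w 55.7mm
shift cm in tool now [ 0.0412  0.5964 -0.029 ] | in goal frame [ 0.0401  0.5965 -0.0277] turn [-0.0021  0.0019 -0.0019]
```

Emit:
move_arm(
  series=[
    {"x": 0, "y": 0.35, "z": 0, "rx": 0, "ry": 0, "rz": 0},
    {"x": 0, "y": 0.25, "z": 0, "rx": 0, "ry": 0, "rz": 0},
    {"x": 0, "y": 0, "z": 0, "rx": 0, "ry": 0, "rz": 0},
  ],
)

```text
clock: 44.88
position: [0.6353, 0.1035, 0.088]
ee_rot: [-1.132, 1.316, -1.317]
force: [0.8, -0.5, -0.6]
width: 0.601
```

Emit:
move_arm(
  series=[
    {"x": 0, "y": 0, "z": 0, "rx": 0, "ry": 0, "rz": 0},
    {"x": 0, "y": 0, "z": 0, "rx": 0, "ry": 0, "rz": 0},
    {"x": 0, "y": -2.5, "z": 0, "rx": 0, "ry": 0, "rz": 0},
    {"x": 0, "y": -3.5, "z": 0, "rx": 0, "ry": 0, "rz": 0},
    {"x": 0, "y": 0, "z": 0, "rx": 0, "ry": 0, "rz": 0},
  ],
  jaw=7.6,
)

```text
clock: 45.5
position: [0.6353, 0.1036, 0.1499]
ee_rot: [-1.132, 1.316, -1.317]
force: [0.3, -0.6, -0.6]
width: 0.832
```

Emit:
move_arm(
  series=[
    {"x": -3, "y": 0, "z": 0, "rx": 0, "ry": 0, "rz": 0},
    {"x": -3, "y": 0, "z": 0, "rx": 0, "ry": 0, "rz": 0},
    {"x": -1, "y": 0, "z": 0, "rx": 0, "ry": 0, "rz": 0},
    {"x": 0, "y": 0, "z": 0, "rx": 0, "ry": 0, "rz": 0},
    {"x": 0, "y": 0, "z": 0, "rx": 0, "ry": 0, "rz": 0},
    {"x": 0, "y": 0, "z": 0, "rx": 0, "ry": 0, "rz": 0},
  ],
  jaw=0,
)

```text
clock: 46.25
position: [0.6453, 0.1694, 0.1479]
ee_rot: [-1.134, 1.319, -1.322]
force: [0.4, -0.2, -0.1]
width: 0.225
```

Run:
```python
from h import *
goal(np.r_[(LAND-.06*CX)[:2],.092],CX)
snap("scene","s21",(200,180,300,280),6)
```

```text
t46.25 pos [0.6453 0.1694 0.1479] F [ 0.3913 -0.1926 -0.0894] w 20.7mm
shift cm in tool now [-0.0584  5.5863 -0.0676] | in goal frame [-0.0504  5.5865 -0.0605] turn [-0.0012 -0.0021  0.0015]
```

View pics/s21c.png

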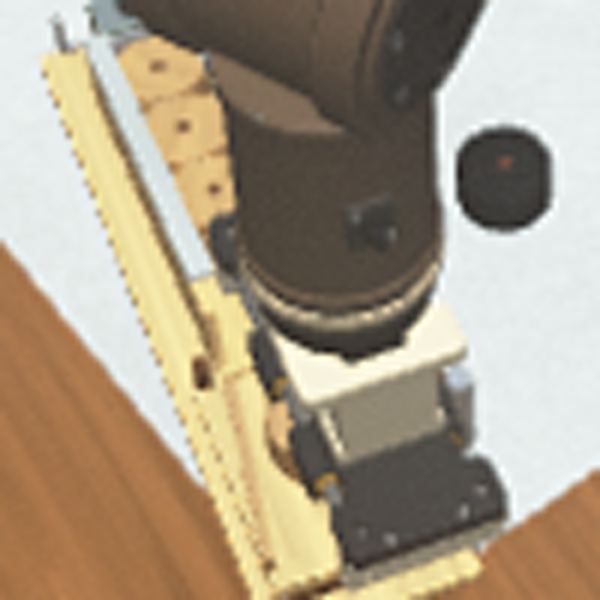

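Emit:
move_arm(
  series=[
    {"x": -0.2, "y": 1, "z": -0.05, "rx": -0.001, "ry": 0, "rz": 0.001},
    {"x": 0, "y": 2, "z": 0, "rx": 0, "ry": 0, "rz": 0},
    {"x": 0, "y": 2.3, "z": 0, "rx": 0, "ry": 0, "rz": 0},
    {"x": 0, "y": 0, "z": 0, "rx": 0, "ry": 0, "rz": 0},
  ],
)

```text
clock: 46.8
position: [0.645, 0.1697, 0.0921]
ee_rot: [-1.133, 1.322, -1.323]
force: [0.1, -0.5, 0.1]
width: 0.002
```

Run:
```python
from h import *
goal(np.r_[M[:2],.093],CX)
```

```text
t46.80 pos [0.645  0.1697 0.0921] F [ 0.1336 -0.5154  0.141 ] w 0.2mm
shift cm in tool now [12.1683 -0.0747  0.0217] | in goal frame [12.1682 -0.0877 -0.0334] turn [-0.     -0.0045  0.0011]
```

Emit:
move_arm(
  series=[
    {"x": 1.2, "y": 0, "z": 0, "rx": 0, "ry": 0, "rz": 0},
    {"x": 1.2, "y": 0, "z": 0, "rx": 0, "ry": 0, "rz": 0},
    {"x": 1.2, "y": 0, "z": 0, "rx": 0, "ry": 0, "rz": 0},
    {"x": 1.2, "y": 0, "z": 0, "rx": 0, "ry": 0, "rz": 0},
    {"x": 1.2, "y": 0, "z": 0, "rx": 0, "ry": 0, "rz": 0},
    {"x": 1.2, "y": 0, "z": 0, "rx": 0, "ry": 0, "rz": 0},
    {"x": 1.2, "y": 0, "z": 0, "rx": 0, "ry": 0, "rz": 0},
    {"x": 1.0, "y": 0, "z": 0, "rx": 0, "ry": 0, "rz": 0},
  ],
)

```text
clock: 47.8
position: [0.631, 0.0698, 0.0951]
ee_rot: [-1.128, 1.32, -1.325]
force: [-0.0, 0.3, -0.9]
width: 0.004
```

Run:
```python
from h import *
goal(lane(-.237,0,.030),CX); where()
```

```text
t47.80 pos [0.631  0.0698 0.0951] F [-0.0366  0.3037 -0.9347] w 0.4mm
shift cm in tool now [ 2.9729  0.6658 -0.1296] | in goal frame [ 2.972   0.6668 -0.1442] turn [-0.004  -0.0058 -0.0002]
chute x -0.2672 y 0.0014 h 0.0314
```

Emit:
move_arm(
  series=[
    {"x": 1.0, "y": 0.2, "z": -0.1, "rx": -0.004, "ry": -0.004, "rz": 0},
    {"x": 0.9, "y": 0.2, "z": -0.05, "rx": 0, "ry": 0, "rz": 0},
    {"x": 0.5, "y": 0.12, "z": 0, "rx": 0, "ry": 0, "rz": 0},
    {"x": 0.4, "y": 0.08, "z": 0, "rx": 0, "ry": 0, "rz": 0},
  ],
)

```text
clock: 48.3
position: [0.6249, 0.0403, 0.0886]
ee_rot: [-1.133, 1.321, -1.32]
force: [-0.3, 1.5, 1.2]
width: 0.006
```

Run:
```python
from h import *
goal(lane(-.2365,0,.030),CX); where()
```

```text
t48.30 pos [0.6249 0.0403 0.0886] F [-0.2989  1.5109  1.2347] w 0.6mm
shift cm in tool now [0.0138 0.0259 0.0272] | in goal frame [0.0138 0.0259 0.0272] turn [ 0.0003 -0.0017 -0.0004]
chute x -0.2366 y -0.0003 h 0.0302
```

Emit:
move_arm(
  series=[
    {"x": 0.3, "y": 0.05, "z": 0, "rx": 0, "ry": 0, "rz": 0},
    {"x": 0.3, "y": 0.05, "z": 0, "rx": 0, "ry": 0, "rz": 0},
  ],
)

```text
clock: 48.55
position: [0.6254, 0.0397, 0.0888]
ee_rot: [-1.128, 1.318, -1.314]
force: [1.0, 7.8, 2.5]
width: 0.009
```

Run:
```python
from h import *
goal(lane(-.2365,0,.030),CX); where()
```

```text
t48.55 pos [0.6254 0.0397 0.0888] F [0.9559 7.7631 2.5137] w 0.8mm
shift cm in tool now [-0.0439  0.0418 -0.0323] | in goal frame [-0.0441  0.0416 -0.0323] turn [-0.0025  0.002  -0.0071]
chute x -0.2361 y 0.0003 h 0.0305
```

Emit:
move_arm(
  series=[
    {"x": 0.4, "y": 0.05, "z": 0, "rx": 0, "ry": 0, "rz": 0},
    {"x": 0.4, "y": 0.05, "z": 0, "rx": 0, "ry": 0, "rz": 0},
  ],
)

```text
clock: 48.8
position: [0.626, 0.0394, 0.0892]
ee_rot: [-1.122, 1.315, -1.305]
force: [0.3, 8.9, 2.4]
width: 0.009
```

Emit:
move_arm(
  series=[
    {"x": -0.6, "y": 0, "z": 0, "rx": 0, "ry": 0, "rz": 0},
    {"x": -0.3, "y": -5, "z": 0, "rx": 0, "ry": 0, "rz": 0},
    {"x": 0, "y": -5, "z": 0, "rx": 0, "ry": 0, "rz": 0},
    {"x": -5, "y": -3, "z": -1, "rx": 0, "ry": 0, "rz": 0},
    {"x": -5, "y": 0, "z": -2, "rx": 0, "ry": 0, "rz": 0},
    {"x": -5, "y": 0, "z": 0, "rx": 0, "ry": 0, "rz": 0},
    {"x": -5, "y": 0, "z": 0, "rx": 0, "ry": 0, "rz": 0},
    {"x": 0, "y": 0, "z": 0, "rx": 0, "ry": 0, "rz": 0},
  ],
)

```text
clock: 49.8
position: [0.6241, 0.2549, 0.2256]
ee_rot: [-1.124, 1.317, -1.306]
force: [0.2, -0.1, 0.2]
width: 0.004
```

Run:
```python
from h import *
goal(post(1.75)+[0,0,.07],CX)
snap("scene","s22",(190,130,360,290),3.7)
snap("top","t22",(222,150,357,215),5.9)
```

```text
t49.80 pos [0.6241 0.2549 0.2256] F [ 0.1825 -0.0909  0.2053] w 0.4mm
shift cm in tool now [11.3414  9.3875 -3.0434] | in goal frame [11.2259  9.5612 -2.9284] turn [-0.0044  0.0065 -0.0142]
```

View pics/s22c.png

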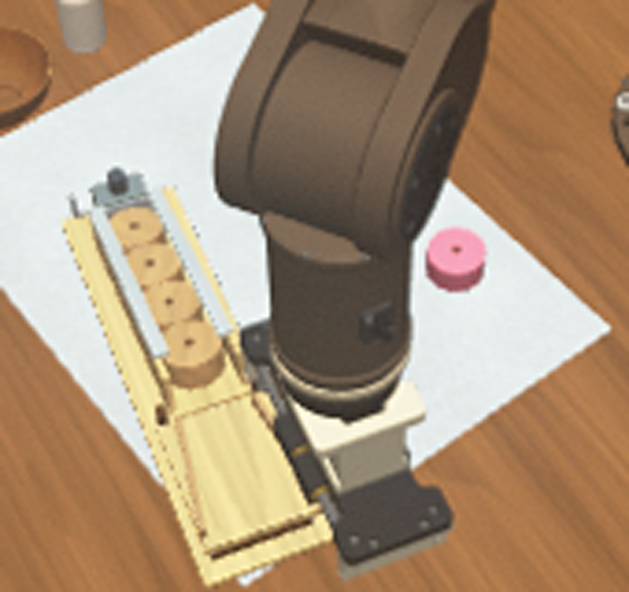

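View pics/t22c.png

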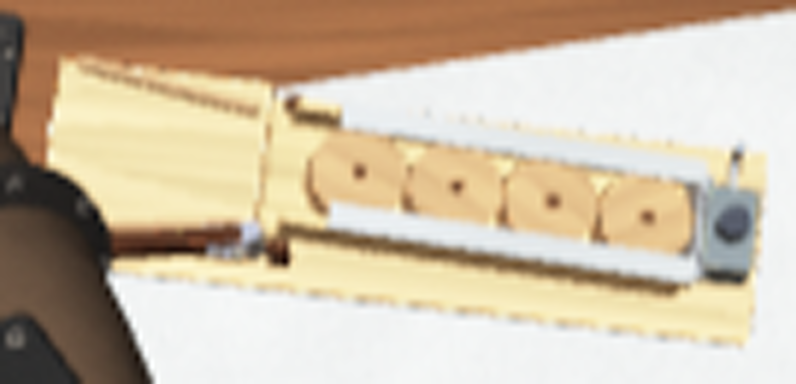

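Run:
```python
from h import *
for p in[(359,172),(456,186),(552,201),(648,216)]: print(lanepx(TZ(p)))
```

```text
(np.float64(-0.19638665488265034), np.float64(-0.00040913468916422066))
(np.float64(-0.140364249278033), np.float64(0.00024941695511051214))
(np.float64(-0.08427629738173134), np.float64(0.0002466675439771428))
(np.float64(-0.02762060904534147), np.float64(0.00024389030260885724))
```

Measured centres down the lane are x = −0.196, −0.140, −0.084 and −0.028 m with y ≈ 0. All four are closed up, so now I shut the door.

Emit:
move_arm(
  series=[
    {"x": 4, "y": 0, "z": -1, "rx": -0.004, "ry": 0.006, "rz": -0.014},
    {"x": 4, "y": 0, "z": -1, "rx": 0, "ry": 0, "rz": 0},
    {"x": 3, "y": 2, "z": -0.5, "rx": 0, "ry": 0, "rz": 0},
    {"x": 0, "y": 1.5, "z": 0, "rx": 0, "ry": 0, "rz": 0},
    {"x": 0, "y": 0, "z": 0, "rx": 0, "ry": 0, "rz": 0},
  ],
  jaw=5,
  newtons=15,
)

```text
clock: 50.52
position: [0.5828, 0.1323, 0.1888]
ee_rot: [-1.132, 1.325, -1.338]
force: [-1.3, 0.9, -0.3]
width: 0.504
```

Run:
```python
from h import *
goal(np.r_[.584,.149,.133],CX)
snap("scene","s23",(200,180,320,280),6)
```

```text
t50.52 pos [0.5828 0.1323 0.1888] F [-1.2965  0.8923 -0.2692] w 46.3mm
shift cm in tool now [-1.7187  5.5677 -0.1687] | in goal frame [-1.6708  5.5833 -0.1323] turn [-0.0018 -0.0156  0.009 ]
```

View pics/s23c.png

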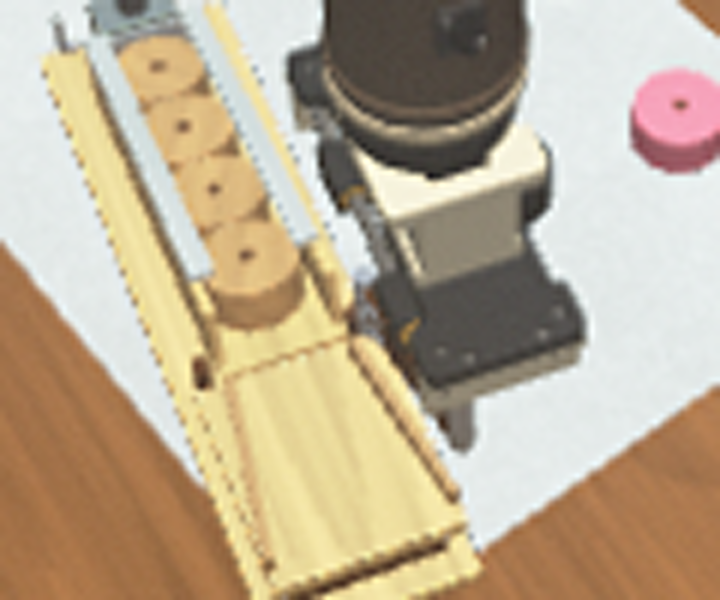

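Run:
```python
from h import *
a=(190+154.5/3.4-.5,140+167.5/3.4-.5); b=(190+321/3.7-.5,130+416/3.7-.5)
print(tri(a,b),plane("top",a,.136),plane("scene",b,.136))
```

```text
(array([0.5776, 0.1474, 0.1363]), np.float64(0.0020374830696497305)) [0.5768 0.148  0.136 ] [0.5783 0.1465 0.136 ]
```

Emit:
move_arm(
  series=[
    {"x": -1.65, "y": 1, "z": -0.55, "rx": -0.002, "ry": -0.015, "rz": 0.009},
    {"x": 0, "y": 1, "z": 0, "rx": 0, "ry": 0, "rz": 0},
    {"x": 0, "y": 0, "z": 0, "rx": 0, "ry": 0, "rz": 0},
  ],
)

```text
clock: 50.95
position: [0.5809, 0.1533, 0.1687]
ee_rot: [-1.133, 1.316, -1.315]
force: [0.0, 0.6, 0.5]
width: 0.543
```

Run:
```python
from h import *
goal(np.r_[.579,.148,.132],CX)
```

```text
t50.95 pos [0.5809 0.1533 0.1687] F [0.0477 0.5681 0.5442] w 49.9mm
shift cm in tool now [ 0.5661  3.6648 -0.1185] | in goal frame [ 0.5571  3.6664 -0.1112] turn [-0.0015  0.0034 -0.0026]
```

Emit:
move_arm(
  series=[
    {"x": 0.55, "y": 0.5, "z": -0.15, "rx": 0, "ry": 0, "rz": 0},
    {"x": 0, "y": 1.5, "z": 0, "rx": 0, "ry": 0, "rz": 0},
    {"x": 0, "y": 1.5, "z": 0, "rx": 0, "ry": 0, "rz": 0},
    {"x": 0, "y": 0, "z": 0, "rx": 0, "ry": 0, "rz": 0},
  ],
)

```text
clock: 51.45
position: [0.5784, 0.1475, 0.1308]
ee_rot: [-1.134, 1.317, -1.316]
force: [0.1, -0.2, -0.2]
width: 0.543
```

Run:
```python
from h import *
goal(np.r_[.579,.148,.132],CX)
```

```text
t51.45 pos [0.5784 0.1475 0.1308] F [ 0.1147 -0.2421 -0.1612] w 49.9mm
shift cm in tool now [-0.0543 -0.1183  0.0518] | in goal frame [-0.0543 -0.1184  0.0515] turn [-0.001   0.0033 -0.002 ]
```

Emit:
move_arm(
  series=[
    {"x": 0, "y": -0.1, "z": 0, "rx": 0, "ry": 0, "rz": 0},
    {"x": 0, "y": 0, "z": 0, "rx": 0, "ry": 0, "rz": 0},
    {"x": 0, "y": 0, "z": 0, "rx": 0, "ry": 0, "rz": 0},
    {"x": 0, "y": 0, "z": 0, "rx": 0, "ry": 0, "rz": 0},
    {"x": 0, "y": 0, "z": 0, "rx": 0, "ry": 0, "rz": 0},
  ],
  jaw=0,
  newtons=15,
)

```text
clock: 52.08
position: [0.5792, 0.1487, 0.1328]
ee_rot: [-1.131, 1.316, -1.315]
force: [1.5, 1.7, -2.8]
width: 0.145
```

Run:
```python
from h import *
goal(post(0)+[0,0,.071],CX)
p=arm.observe()["position"]; R=toolR()
d=p-H; th0=np.arctan2(d@-CX,d@CY); r=np.linalg.norm(d[:2]); print("angle",th0,"r",r)
n=16
ths=np.linspace(th0,0.02,n+1); 
Q=[H+.093*(np.cos(t)*CY-np.sin(t)*CX) for t in ths]; Q[0][:2]=p[:2]
for i in range(n): print(R.T@(Q[i+1]-Q[i])*100)
```

```text
t52.08 pos [0.5792 0.1487 0.1328] F [ 1.452   1.6636 -2.7623] w 13.3mm
shift cm in tool now [ 9.1505  0.1726 10.7276] | in goal frame [ 9.1102  0.1804 10.7617] turn [-0.0027  0.0037 -0.004 ]
angle 1.7405732428485912 r 0.092431090398549
[-0.1681  0.0033  0.9839]
[-0.0048  0.0027  0.9996]
[0.1025 0.0022 0.9943]
[0.2087 0.0018 0.9776]
[0.3124 0.0013 0.9495]
[0.4125 0.0008 0.9105]
[0.5078 0.0003 0.861 ]
[ 0.5973 -0.0002  0.8015]
[ 0.6799 -0.0008  0.7328]
[ 0.7546 -0.0013  0.6556]
[ 0.8206 -0.0017  0.5708]
[ 0.8771 -0.0022  0.4794]
[ 0.9235 -0.0027  0.3825]
[ 0.9592 -0.0031  0.2812]
[ 0.9839 -0.0034  0.1766]
[ 0.9971 -0.0038  0.07  ]
```

Emit:
move_arm(
  series=[
    {"x": -0.16, "y": 0, "z": 0.98, "rx": 0, "ry": 0, "rz": 0},
    {"x": 0, "y": 0, "z": 1.0, "rx": 0, "ry": 0, "rz": 0},
    {"x": 0.1, "y": 0, "z": 1.0, "rx": 0, "ry": 0, "rz": 0},
    {"x": 0.2, "y": 0, "z": 0.98, "rx": 0, "ry": 0, "rz": 0},
    {"x": 0.31, "y": 0, "z": 0.95, "rx": 0, "ry": 0, "rz": 0},
    {"x": 0.41, "y": 0, "z": 0.91, "rx": 0, "ry": 0, "rz": 0},
    {"x": 0.5, "y": 0, "z": 0.86, "rx": 0, "ry": 0, "rz": 0},
    {"x": 0.6, "y": 0, "z": 0.8, "rx": 0, "ry": 0, "rz": 0},
  ],
)

```text
clock: 53.08
position: [0.6552, 0.1181, 0.1327]
ee_rot: [-1.131, 1.316, -1.312]
force: [1.1, 3.7, -0.5]
width: 0.148
```

Run:
```python
from h import *
goal(post(0)+[0,0,.071],CX)
p=arm.observe()["position"]; R=toolR()
d=p-H; th0=np.arctan2(d@-CX,d@CY); r=np.linalg.norm(d[:2]); print("angle",th0,"r",r)
n=8
ths=np.linspace(th0,0.0,n+1); 
Q=[H+.093*(np.cos(t)*CY-np.sin(t)*CX) for t in ths]; Q[0][:2]=p[:2]
for i in range(n): print(R.T@(Q[i+1]-Q[i])*100)
```

```text
t53.08 pos [0.6552 0.1181 0.1327] F [ 1.1382  3.7036 -0.4872] w 13.6mm
shift cm in tool now [7.2362 0.1382 2.7561] | in goal frame [7.2225 0.1748 2.7898] turn [-0.0022  0.0046 -0.0059]
angle 0.8449142004288055 r 0.09656921277487045
[ 0.9586 -0.0046  0.4575]
[ 0.7622 -0.0031  0.6188]
[ 0.8232 -0.0037  0.535 ]
[ 0.875  -0.0042  0.4452]
[ 0.9171 -0.0046  0.3505]
[ 0.9489 -0.005   0.2519]
[ 0.9701 -0.0054  0.1504]
[ 0.9806 -0.0057  0.0473]
```

Emit:
move_arm(
  series=[
    {"x": 0.9, "y": 0, "z": 0.5, "rx": 0, "ry": 0, "rz": 0},
    {"x": 0.76, "y": 0, "z": 0.62, "rx": 0, "ry": 0, "rz": 0},
    {"x": 0.82, "y": 0, "z": 0.53, "rx": 0, "ry": 0, "rz": 0},
    {"x": 0.88, "y": 0, "z": 0.44, "rx": 0, "ry": 0, "rz": 0},
    {"x": 0.92, "y": 0, "z": 0.35, "rx": 0, "ry": 0, "rz": 0},
    {"x": 0.95, "y": 0, "z": 0.25, "rx": 0, "ry": 0, "rz": 0},
  ],
)

```text
clock: 53.82
position: [0.6833, 0.0622, 0.1329]
ee_rot: [-1.116, 1.308, -1.313]
force: [2.8, 1.1, -3.1]
width: 0.136
```

Run:
```python
from h import *
goal(post(0)+[0,0,.071],CX)
p=arm.observe()["position"]
d=p-H; th0=np.arctan2(d@-CX,d@CY); r=np.linalg.norm(d[:2]); print("angle",th0,"r",r)
```

```text
t53.83 pos [0.6833 0.0622 0.1329] F [ 2.7937  1.0649 -3.1474] w 12.5mm
shift cm in tool now [ 2.1174  0.1485 -0.8377] | in goal frame [ 2.1197  0.1913 -0.823 ] turn [-0.0155  0.0057 -0.0141]
angle 0.20841225271683186 r 0.10244680130372873
```

Emit:
move_arm(
  series=[
    {"x": 0, "y": 0, "z": 0, "rx": 0, "ry": 0, "rz": 0},
    {"x": 0, "y": 0, "z": 0, "rx": 0, "ry": 0, "rz": 0},
    {"x": 0, "y": 0, "z": -0.85, "rx": -0.01, "ry": 0, "rz": -0.01},
    {"x": 0, "y": 0, "z": 0, "rx": 0, "ry": 0, "rz": 0},
  ],
  jaw=2.6,
)

```text
clock: 54.32
position: [0.6735, 0.0609, 0.1327]
ee_rot: [-1.134, 1.314, -1.317]
force: [-0.4, 0.2, 0.2]
width: 0.284
```

Run:
```python
from h import *
goal(post(0)+[0,0,.071],CX)
snap("scene","s24",(200,170,320,270),6)
snap("top","t24",(222,150,357,215),5.9)
```

```text
t54.33 pos [0.6735 0.0609 0.1327] F [-0.3744  0.206   0.1987] w 26.2mm
shift cm in tool now [1.8373 0.1698 0.117 ] | in goal frame [1.8367 0.1699 0.1251] turn [-0.0031  0.0041 -0.0003]
```

View pics/s24c.png

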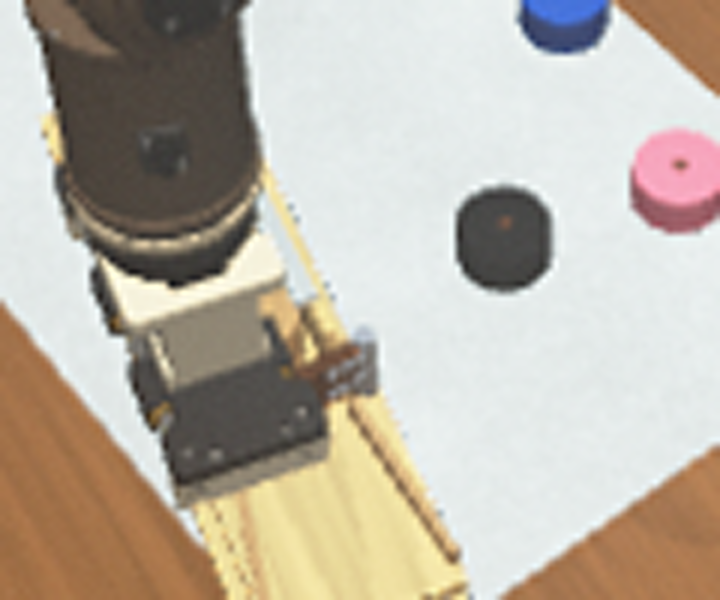

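Emit:
move_arm(
  series=[
    {"x": 0, "y": 0, "z": 0, "rx": 0, "ry": 0, "rz": 0},
    {"x": 0, "y": 0, "z": 0, "rx": 0, "ry": 0, "rz": 0},
    {"x": 0, "y": 0, "z": 0, "rx": 0, "ry": 0, "rz": 0},
    {"x": 0.7, "y": 0, "z": 0.08, "rx": 0, "ry": 0, "rz": 0},
    {"x": 0.7, "y": 0, "z": 0.04, "rx": 0, "ry": 0, "rz": 0},
  ],
  jaw=0,
)

```text
clock: 55.05
position: [0.6746, 0.0474, 0.1329]
ee_rot: [-1.13, 1.311, -1.317]
force: [2.5, 2.3, -4.4]
width: 0.145
```

Run:
```python
from h import *
goal(post(0)+[0,0,.071],CX)
p=arm.observe()["position"]
d=p-H; th0=np.arctan2(d@-CX,d@CY); r=np.linalg.norm(d[:2]); print("angle",th0,"r",r)
```

```text
t55.05 pos [0.6746 0.0474 0.1329] F [ 2.4841  2.2881 -4.3793] w 13.3mm
shift cm in tool now [ 0.5207  0.1904 -0.1866] | in goal frame [ 0.5211  0.193  -0.1829] turn [-0.0065  0.0047 -0.0028]
angle 0.05547910375201998 r 0.09397328110154614
```

Emit:
move_arm(
  series=[
    {"x": 0.35, "y": 0, "z": -0.05, "rx": 0, "ry": 0, "rz": 0},
    {"x": 0.35, "y": 0, "z": -0.05, "rx": 0, "ry": 0, "rz": 0},
    {"x": 0.3, "y": 0, "z": 0, "rx": 0, "ry": 0, "rz": 0},
  ],
)

```text
clock: 55.42
position: [0.6737, 0.0425, 0.133]
ee_rot: [-1.123, 1.311, -1.31]
force: [4.9, 9.3, -6.7]
width: 0.148
```

Run:
```python
from h import *
goal(post(0)+[0,0,.071],CX)
p=arm.observe()["position"]
d=p-H; th0=np.arctan2(d@-CX,d@CY); r=np.linalg.norm(d[:2]); print("angle",th0,"r",r)
```

```text
t55.42 pos [0.6737 0.0425 0.133 ] F [ 4.8611  9.2529 -6.7171] w 13.6mm
shift cm in tool now [ 0.0254  0.1965 -0.1765] | in goal frame [ 0.0244  0.1985 -0.1745] turn [-0.0096  0.0072 -0.0114]
angle 0.0026075573427535386 r 0.09374499110878699
```

Emit:
move_arm(
  series=[
    {"x": 0, "y": 0, "z": 0, "rx": 0, "ry": 0, "rz": 0},
    {"x": 0, "y": 0, "z": 0, "rx": 0, "ry": 0, "rz": 0},
    {"x": 0, "y": 0, "z": 0, "rx": 0, "ry": 0, "rz": 0},
    {"x": 0, "y": -3, "z": 0, "rx": 0, "ry": 0, "rz": 0},
    {"x": 0, "y": -5, "z": 0, "rx": 0, "ry": 0, "rz": 0},
    {"x": -3, "y": -5, "z": -1, "rx": 0, "ry": 0, "rz": 0},
    {"x": -6, "y": 0, "z": -3, "rx": 0, "ry": 0, "rz": 0},
    {"x": -6, "y": 0, "z": -4, "rx": 0, "ry": 0, "rz": 0},
    {"x": -6, "y": 0, "z": -4, "rx": 0, "ry": 0, "rz": 0},
    {"x": 0, "y": 0, "z": 0, "rx": 0, "ry": 0, "rz": 0},
  ],
  jaw=3.6,
)

```text
clock: 56.68
position: [0.588, 0.2501, 0.2672]
ee_rot: [-1.125, 1.317, -1.318]
force: [0.4, 0.3, -0.4]
width: 0.395
```

Run:
```python
from h import *
goal(post(0)+[0,0,.071],CX)
snap("scene","s25",(190,130,360,290),3.7)
snap("top","t25",(222,150,357,215),5.9)
```

```text
t56.67 pos [0.588  0.2501 0.2672] F [ 0.3563  0.2837 -0.3634] w 36.4mm
shift cm in tool now [19.3595 13.5608 11.3325] | in goal frame [19.2731 13.618  11.4108] turn [-0.0061 -0.0003 -0.0066]
```

View pics/s25c.png

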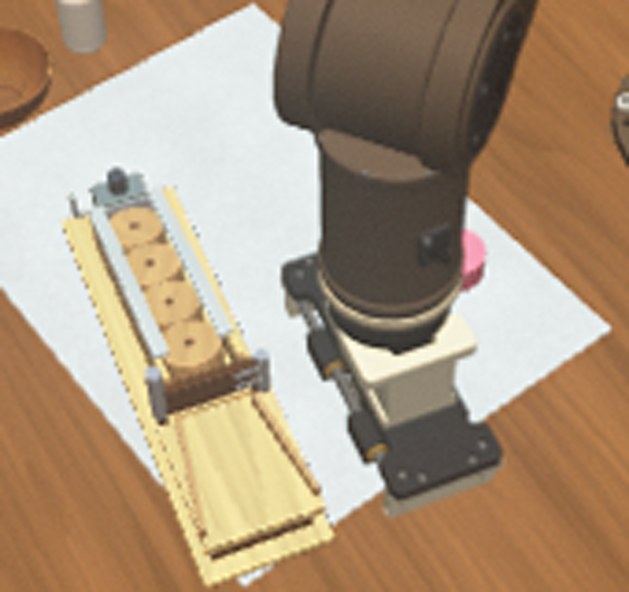

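View pics/t25c.png

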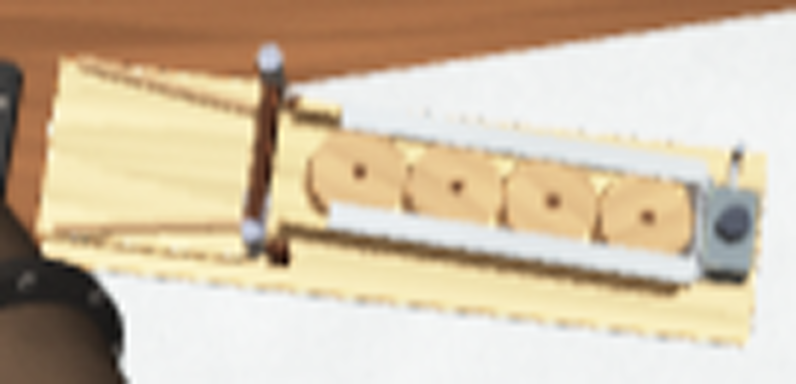

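Run:
```python
from h import *
a=TZ((270,52)); b=(190+155.5/3.7-.5,130+373/3.7-.5)
X,e=tri(a,b); print(X,e, plane("top",a,.136))
for q in (X,plane("top",a,.136)):
    d=q-H; print("angle",np.arctan2(d@-CX,d@CY),np.linalg.norm(d[:2]))
for p in[(359,172),(456,186),(552,201),(648,216)]: print(lanepx(TZ(p)))
im0=cv2.imread('pics/scene0.png'); im1=cv2.imread('pics/s25.png')
for n in("top0","t25"):
    im=cv2.imread(f'pics/{n}.png'); h=cv2.cvtColor(im,cv2.COLOR_BGR2HSV)
    g=cv2.HoughCircles(cv2.cvtColor(im,cv2.COLOR_BGR2GRAY)[150:200,370:440],cv2.HOUGH_GRADIENT,1,20,param2=15,minRadius=12,maxRadius=25)
    print(n,g)
```

```text
[0.6723 0.0428 0.1377] 0.0021975328188507306 [0.6737 0.0422 0.136 ]
angle 0.003042172853765229 0.09230481054467275
angle -0.0006070801746392083 0.09378393152069583
(np.float64(-0.19638665488265034), np.float64(-0.00040913468916422066))
(np.float64(-0.140364249278033), np.float64(0.00024941695511051214))
(np.float64(-0.08427629738173134), np.float64(0.0002466675439771428))
(np.float64(-0.02762060904534147), np.float64(0.00024389030260885724))
top0 [[[35.5 23.5 18. ]]]
t25 [[[36.5 23.5 17.4]]]
```

```bash
python3 -c "
from cell import arm
print(arm.sign_off())"
```

```text
the job is handed in; nothing more can be done
None
```

I opened the door, pushed all four plain wooden discs down the chute one at a time until they met resistance, shut the door and handed the job in at about 57 s. No verdict was reported.

**Last checks from the images:**
- **Discs:** the centres lie at x = −27.6, −84.3, −140.4 and −196.4 mm, with y within 0.5 mm. All four are inside the required bands, with no gaps and lying flat as far as I could see.
- **Door:** shut to about 0.003 rad by both cameras, and by the tool position just before I let go.
- **Robot and bystanders:** the arm was clear of everything at hand-in. The bowl's image position had not changed beyond about 1 px. I did not measure the glue bottle or the tin at the end, but the arm never went near them.

**What went wrong or disagreed:**
- **First push:** the first disc showed a brief 6 N upward force partway down the lane. I backed off, looked, and pushed again with the fingertips lower, and it did not recur.
- **Post grip:** while I was closing the door, the grip slid towards the edge of the finger pads. I opened, recentred and gripped again.

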